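Tip the wash tray and scoop the grinding balls into the jar

ROBOT

A 7-joint arm with a two-finger parallel gripper is mounted at the origin on a cart in front of the work surface, level with it; the furniture and walls round the work are solid. World frame = base frame: x ahead of the robot, y to its left, z up, the work surface at z = 0. Lengths are in m, angles in rad, forces in N, time in s.
With the tool pointing down it reaches from about 0.4 to 0.85 m from the base axis. Payload 10.4 kg.
Tool frame: the origin (TCP) lies midway between the tips of the shut fingers; the grasp point (between the pads) lies 19 mm behind it (r.tcp_to_grasp is the z of the grasp point in the tool frame, in m); z points along the fingers, x is the direction in which the jaws open and shut, and the axes are right-handed (so a half turn about z gives the same grasp; the last joint's range is limited). The gripper opens to 87 mm and grips with 3 to 60 N. Pads are 19 mm wide; open, the fingers measure 117 mm over their backs; the gripper's body (75 mm by 190 mm) begins 51 mm behind the grasp point.
Start: joints at [-1.159, 0.332, -0.065, 1.46, 0.022, 1.35, -0.088], TCP at [0.263, 0.567, 0.223] pointing down, gripper open.
Joint ranges: [-2.6, 2.6], [-0.5, 2.12], [-1.47, 1.34], [0.16, 2.42], [-1.27, 4.41], [0.06, 2.06], [-2.6, 2.6]. Speed limits (rad/s): [2.22, 2.22, 2.79, 2.79, 3.14, 3.14, 3.14].

INTERFACE

Orientations are given as a unit quaternion [x, y, z, w].
In Python, from bench import r, camera, close_job gives the robot as it stands. The module is installed in compiled form; this text tells all that it offers.
- The arm moves only by the shell command python3 -m crank 'ROWS' [FORCE]. ROWS is JSON, a list of rows, each an object of numbers: "x", "y", "z": the shift along the tool's x, y, z scaled (see below); "ax", "ay", "az": the turn, a rotation vector about the tool's x, y, z scaled (see below); "claw": the closure, from -1 (fully open) to 1 (shut), so that 0 is half open. A call has exactly 5 rows; each row is the pose to reach, as a shift and turn from the pose commanded when the call began, along the tool's axes at that moment; what a row does not reach only later rows make up. The controller multiplies each number of a shift by 1 m and each number of a turn by 2 rad. A row lasts 1/12 s, in which the tool goes at most 41.7 mm and 7.16 degrees, less where a joint would pass 70% of its speed; a pose out of reach is approached as far as the arm can. A call with a number of a shift or a turn outside -1 to 1 is refused whole. A call with a gripper value outside its range is refused whole. The fingers move at their own pace and stop on an object; FORCE is the grip in N (left out, the last holds). Time passes only in rows, so rows that repeat a pose let the fingers close, or fill a call up. It gives the time, the measured TCP pose, the force and the opening at its end, in the units of the state.
- r.read_state(): the state, without advancing time (a new reading comes with each control period).
- camera(name): name is "scene" or "top" or "wrist"; returns a dict with "color" (384x512x3 uint8, blue, green, red), "fx", "fy", "cx", "cy" (pixels), "eye" and "orientation" of the camera in the world. Camera axes: x right, y down, z forward; pixel columns grow to the right and rows downward; lengths in m; the calibration is good to about 2 mm. A picture is of the moment at which its call begins. There is no depth.
- close_job(): hands the job in, once; it reports no verdict.
The state is a dict: "time": time; "joint_positions": joint angles; "joint_vel": joint speeds; "joint_torque": joint torques, N m; "ee_pos": TCP position; "eef_rot": TCP orientation; "ft_force": force on the tool from outside, world axes, zero at the start; "torque": the same for the moment, N m; "width": finger opening in m.
Only numpy, scipy, OpenCV 4.12 (cv2) and the standard library are available. Lean on these libraries where they do the work, as an engineer would, in place of code of your own. Each camera call takes 0.05 s, during which the arm holds its last target. There are 200 camera calls.

TASK

Press the tray's front tab until the tray is tipped fully forward, so that all six grinding balls gather in its front corner, then scoop them out of that corner with the scoop (not with the fingers) and tip all six into the jar. Leave the tray tipped so that it drains, set the scoop down flat on the bench, keep the jar upright on the bench, and do not disturb the bottle, comb, petri dish or tweezers.

Things in the scene. Friction and masses are not known exactly. Their poses are not given: they have to be found in the camera images.
- stand: Steel trunnion stand carrying the tray, fixed on the bench, base 150 x 106 mm; origin on the bench under the tray's pivot axis. Its -x side (roughly to the robot) is the front, the end that tips down. Its cheeks and clamp knobs beside the tray reach 59 mm either side of the middle and 84 mm above the bench.
- tray (a joint): Tilt of the tray about the stand's y axis, rad: 0 = level (as it starts), 0.42 = tipped fully forward on its stop, front end down. A friction pivot: it stays at whatever angle it is left; pressing the front tab down turns it with about 4 N.
- tray_hinge (a point): On the tray's pivot axis, mid-width, 68 mm above the bench; turns with the tray (x to the tray's back, y across, z out of its floor). In this frame (mm) the white open tray has a flat floor at z = -12, 3 mm walls up to z = +36 (+48 round the narrowing front), inner length x = -95 (front wall) to +80 (back), inner width 66, narrowing over the front 23 to 50 at the front wall.
- tray_tab (a point): Middle of the upper face of the thumb tab on the tray's front rim (26 mm long, 44 mm wide, ribbed), at x = -112, z = +48 mm in the frame of tray_hinge; press it down to tip the tray.
- tray_corner (a point): Middle of the tray's front inner corner, where floor meets front wall; axes as tray_hinge.
- scoop: Loose dark steel hand scoop, 90 g, with an upright black handle; stands with its blade flat. Origin under the blade's middle, nose to its -x. Blade 1.6 mm thick, x = -38 (nose) to +38 mm (heel), 61 mm wide, narrowing over the front 21 mm to 44 mm at the open nose; side walls (behind x = -10) 22 mm, heel wall 30 mm high.
- scoop_grip (a point): Middle of the handle's grip, over the heel at x = +28, z = +78 mm in the scoop's frame; the grip is 14 mm thick across y, 24 mm along x, z = 42 to 106 mm. Held here, the fingers stay above the tray's walls while the blade lies on the tray's floor.
- scoop_nose (a point): Middle of the nose's lower edge, at x = -38, z = 0 in the scoop's frame.
- jar: Loose open steel grinding jar, 500 g, 92 mm wide at the rim, about 84 mm clear inside, 68 mm high; origin under its base.
- bottle: Bystander: white reagent bottle with screw cap, 68 mm wide, 110 mm high, loose, close behind the jar; origin under its base.
- comb: Bystander: black gel comb, 12 x 160 x 30 mm, loose at the front of the bench; origin under its middle.
- petri: Bystander: petri dish, 91 mm wide, 14 mm high, loose; origin under its middle.
- tweezers: Bystander: steel tweezers, 8 x 126 x 11 mm, lying loose; origin under their middle.
- ball_1_center (a point): Centre of a steel grinding ball, 16 mm diameter, 17 g, loose in the tray (six alike); it rolls freely.
- ball_2_center (a point): Centre of a steel grinding ball, 16 mm diameter, 17 g, loose in the tray (six alike); it rolls freely.
- ball_3_center (a point): Centre of a steel grinding ball, 16 mm diameter, 17 g, loose in the tray (six alike); it rolls freely.
- ball_4_center (a point): Centre of a steel grinding ball, 16 mm diameter, 17 g, loose in the tray (six alike); it rolls freely.
- ball_5_center (a point): Centre of a steel grinding ball, 16 mm diameter, 17 g, loose in the tray (six alike); it rolls freely.
- ball_6_center (a point): Centre of a steel grinding ball, 16 mm diameter, 17 g, loose in the tray (six alike); it rolls freely.
Not all that is in view belongs to the job. What is shaped like the jar but purple is not meant.

How it is judged:
By the outcome, as a careful person would: the job done as asked, in the order asked, and still so for the second after the job is handed in, with the robot touching nothing.
It also fails if it takes over 72 s, if anything falls off the work surface, if the arm or the gripper's body presses on something with over 40 N, if the wrist force passes 120 N, or if a joint passes its speed limit or range.

## Working session

There is one attempt and no reset: what is moved stays moved. The work goes in short steps, Python scripts to look and compute and a shell command to move; the robot and the scene stay as the last step left them, time stands still between calls to the robot, and variables do not carry over. Pictures are saved under pics/ and viewed, about 8 in all and at most 12, crops included, and the job is handed in when it is done.

```bash
mkdir -p pics; cat > h.py <<'E'
import numpy as np, cv2
from scipy.spatial.transform import Rotation as R
from bench import r, camera
def snap(n,f):
    c=camera(n); cv2.imwrite(f'pics/{f}.png',c['color']); 
    np.save(f'pics/{f}.npy',{k:v for k,v in c.items()},allow_pickle=True); return c
def load(f): return np.load(f'pics/{f}.npy',allow_pickle=True).item()
def ray(c,u,v):
    d=np.array([(u-c['cx'])/c['fx'],(v-c['cy'])/c['fy'],1.]); return R.from_quat(c['orientation']).apply(d)
def onz(c,u,v,z):
    d=ray(c,u,v); e=np.array(c['eye']); return e+d*(z-e[2])/d[2]
def proj(c,p):
    q=R.from_quat(c['orientation']).inv().apply(np.array(p)-np.array(c['eye'])); return q[...,:2]/q[...,2:]*[c['fx'],c['fy']]+[c['cx'],c['cy']]
def tri(c1,p1,c2,p2):
    A=[];b=[]
    for c,p in((c1,p1),(c2,p2)):
        d=ray(c,*p);d/=np.linalg.norm(d);P=np.eye(3)-np.outer(d,d);A.append(P);b.append(P@np.array(c['eye']))
    return np.linalg.lstsq(np.vstack(A),np.hstack(b),rcond=None)[0]
E
python3 - <<'E'
from h import *
a=snap('scene','s0');b=snap('top','t0')
for c in(a,b):print(c['eye'],c['orientation'],c['fx'],c['cx'],c['cy'])
print(r.read_state(), r.tcp_to_grasp)
cv2.imwrite('pics/t0b.png',cv2.resize(b['color'],(800,600),interpolation=cv2.INTER_CUBIC))
cv2.imwrite('pics/s0b.png',cv2.resize(a['color'],(800,600),interpolation=cv2.INTER_CUBIC))
E
```

```text
[-0.05434002  0.70006846  0.46336167] [-0.34338416  0.76501798 -0.49550352  0.22651947] 354.4147100436401 261.43655568938453 198.5276001325956
[0.31878504 0.17977576 1.13593055] [ 0.71258104 -0.69509623  0.06286487 -0.07153672] 473.85039164722025 250.04308554798138 191.3559390475105
{'time': 0.1, 'joint_positions': array([-1.15859447,  0.33278286, -0.06469533,  1.46081996,  0.02159387,
        1.34990318, -0.0885121 ]), 'joint_vel': array([-1.25147735e-03, -1.32581612e-03,  2.21189841e-03, -2.56534955e-03,
        3.95815487e-05,  1.55463595e-03,  1.81252901e-04]), 'joint_torque': array([ 9.43316518e-04, -6.24544430e+01,  2.46202550e-02, -3.90717173e+01,
       -6.14419626e-02,  3.66727402e-02,  7.10610766e-05]), 'ee_pos': array([0.26313294, 0.56654459, 0.22186745]), 'eef_rot': array([ 8.42979735e-01,  5.37944974e-01, -4.99613512e-04,  3.48476972e-04]), 'ft_force': array([0.29390308, 0.3800791 , 0.40543306]), 'torque': array([-0.03104268,  0.00802985, -0.06942512]), 'width': 0.08710705516525447} -0.0187
```

View pics/t0b.png

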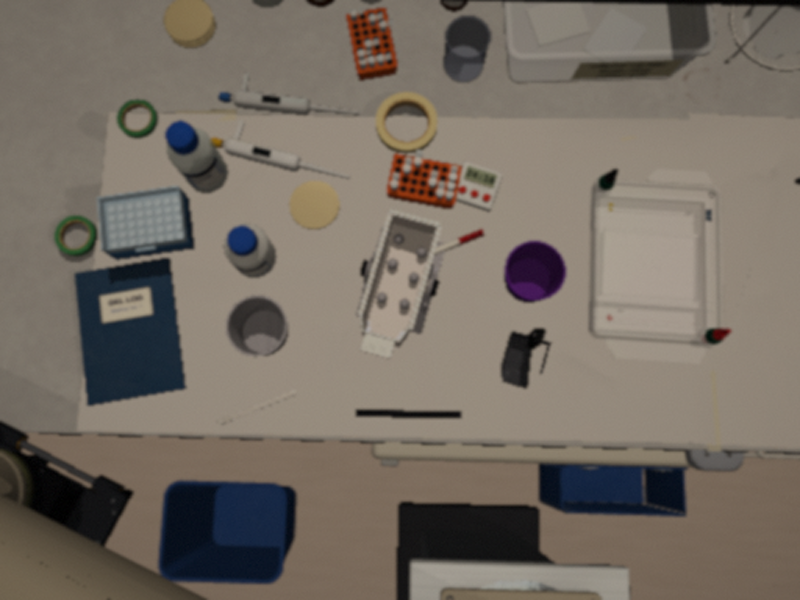

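View pics/s0b.png

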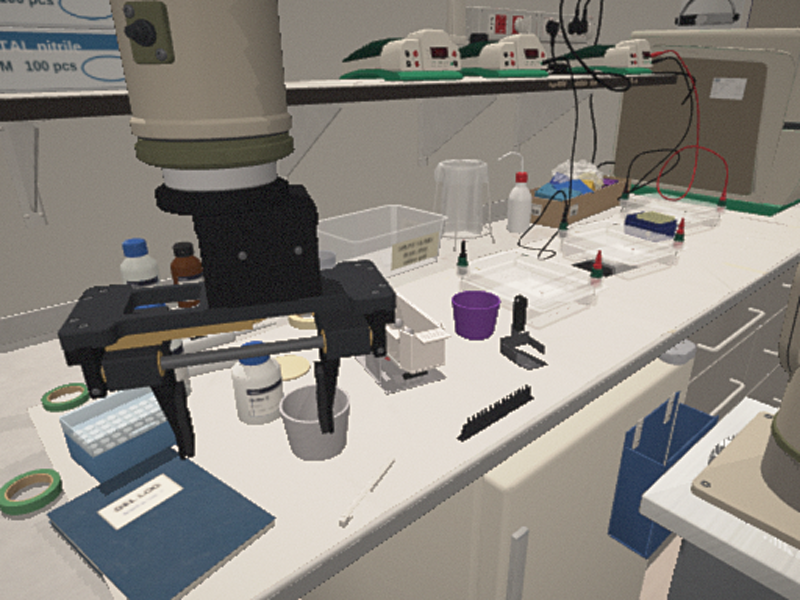

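```bash
python3 - <<'E'
from h import *
t=load('t0')['color']
cv2.imwrite('pics/t0c.png',cv2.resize(t[125:255,215:375],None,fx=5,fy=4.6,interpolation=cv2.INTER_CUBIC)) if 0 else cv2.imwrite('pics/t0c.png',cv2.resize(t[130:250,215:375],(800,600),interpolation=cv2.INTER_CUBIC))
c=load('t0')
for n,u,v,z in [('tab',378,345,.115),('jar rim',258,320,.068),('jarbase',260,332,0),('comb',408,413,.015),('tweez1',222,422,.005),('tweez2',296,393,.005),('purple',535,268,.068),('bottle',243,240,.11),('scoopblade',515,362,.0)]:
    print(n,onz(c,u/1.5625,v/1.5625,z).round(3))
E
```

```text
tab [0.45  0.211 0.115]
jar rim [0.488 0.389 0.068]
jarbase [0.48  0.398 0.   ]
comb [0.361 0.166 0.015]
tweez1 [0.341 0.446 0.005]
tweez2 [0.388 0.337 0.005]
purple [ 0.576 -0.016  0.068]
bottle [0.598 0.409 0.11 ]
scoopblade [0.444 0.003 0.   ]
```

View pics/t0c.png

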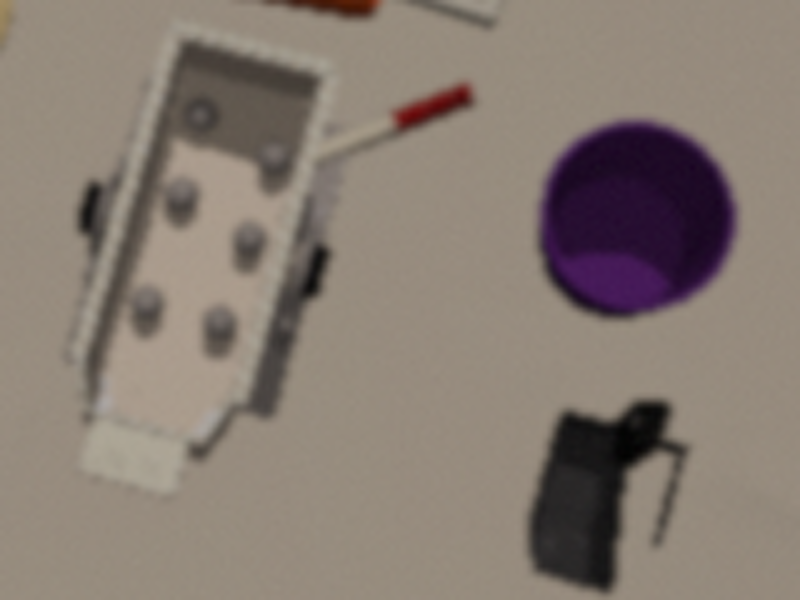

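```bash
python3 - <<'E'
from h import *
c=load('t0');s=load('s0')
P=lambda u,v,z:onz(c,215+u/5,130+v/5,z)
tab=P(134,458,.116);b1=P(175,30,.104);b2=P(330,68,.104)
bk=(b1+b2)/2;d=(bk-tab)[:2];print('tab',tab,'back',bk,np.linalg.norm(d),np.degrees(np.arctan2(d[1],d[0])),'w',np.linalg.norm(b1-b2))
n=P(572,580,0);print('nose',n)
# scoop handle top: top view px, scene px
ht=tri(c,(215+650/5,130+412/5),s,(519/1.5625,296/1.5625));print('handle top',ht)
print('scoop px scene reproj',proj(s,n)*1.5625,proj(s,ht)*1.5625)
# jar: rim ellipse
for n_,z in(('jar',.068),):
    print([P_.round(3) for P_ in(onz(c,229/1.5625,325/1.5625,z),onz(c,288/1.5625,325/1.5625,z),onz(c,258/1.5625,296/1.5625,z),onz(c,258/1.5625,356/1.5625,z))])
st=r.read_state();Rm=R.from_quat(st['eef_rot']).as_matrix()
print(Rm.round(3))
E
cp /dev/null /dev/null
```

```text
tab [0.44804001 0.21102713 0.116     ] back [0.63719306 0.16321025 0.104     ] 0.1951033830127432 -14.186847623743281 w 0.0723815881584812
nose [0.40935553 0.00401532 0.        ]
handle top [ 0.47570815 -0.01504039  0.10148705]
scoop px scene reproj [538.89888393 366.24321788] [518.92941854 295.99402356]
[array([0.48 , 0.431, 0.068]), array([0.482, 0.345, 0.068]), array([0.524, 0.391, 0.068]), array([0.436, 0.386, 0.068])]
[[ 0.421  0.907 -0.   ]
 [ 0.907 -0.421 -0.001]
 [-0.001  0.    -1.   ]]cp: '/dev/null' and '/dev/null' are the same file
```

```bash
cat >> h.py <<'E'
def tool(yaw,pitch):
    """tool orientation: tool x=scoop y, tool y=scoop x, tool z=-scoop z; yaw of scoop x (deg), pitch>0 nose up (nose at -x)"""
    S=R.from_euler('ZY',[yaw,pitch],degrees=True)
    return R.from_matrix(S.as_matrix()@np.array([[0,1,0],[1,0,0],[0,0,-1.]]))
def go(p,yaw,pitch,p0=None,q0=None):
    st=r.read_state(); p0=st['ee_pos'] if p0 is None else p0; q0=R.from_quat(st['eef_rot'] if q0 is None else q0)
    T=tool(yaw,pitch); d=q0.inv().apply(np.array(p)-p0); w=(q0.inv()*T).as_rotvec()
    print('shift',d.round(4),'turn/2',(w/2).round(4),'| n rows %.1f %.1f'%(np.linalg.norm(d)/.0417,np.degrees(np.linalg.norm(w))/7.16))
def st():
    s=r.read_state();T=R.from_quat(s['eef_rot']).as_matrix();X=T[:,1]
    print('t%.2f'%s['time'],'p',s['ee_pos'].round(4),'yaw %.2f pitch %.2f roll %.2f'%(np.degrees(np.arctan2(X[1],X[0])),-np.degrees(np.arcsin(X[2])),np.degrees(np.arcsin(T[2,0]))),'F',s['ft_force'].round(1),'w %.4f'%s['width'],'q',s['joint_positions'].round(2))
E
python3 - <<'E'
from h import *
st()
print(tool(-14,10).as_matrix().round(2))
go([.448,.211,.16],-14.2,0)
E
python3 -m crank '[{"x":-0.12,"y":0.16,"z":0.03,"az":-0.09,"claw":1},{"x":-0.12,"y":0.16,"z":0.03,"az":-0.09,"claw":1},{"x":-0.12,"y":0.16,"z":0.03,"az":-0.09,"claw":1},{"x":-0.12,"y":0.16,"z":0.03,"az":-0.09,"claw":1},{"x":-0.12,"y":0.16,"z":0.03,"az":-0.09,"claw":1}]'
python3 - <<'E'
from h import *
st()
go([.448,.211,.13],-14.2,0)
E
```

```text
t0.10 p [0.2631 0.5665 0.2219] yaw -24.91 pitch -0.00 roll -0.07 F [0.3 0.4 0.4] w 0.0871 q [-1.16  0.33 -0.06  1.46  0.02  1.35 -0.09]
[[ 0.24  0.96 -0.17]
 [ 0.97 -0.24  0.04]
 [-0.   -0.17 -0.98]]
shift [-0.2445  0.3174  0.0622] turn/2 [-0.      0.0006 -0.0935] | n rows 9.7 1.5
t0.10 p [0.2631 0.5665 0.2219] yaw -24.91 pitch -0.00 roll -0.07 F [0.3 0.4 0.4] w 0.0871 q [-1.16  0.33 -0.06  1.46  0.02  1.35 -0.09]
shift [-0.2445  0.3174  0.0922] turn/2 [-0.      0.0006 -0.0935] | n rows 9.9 1.5schema error: expected keys x, y, z, ax, ay, az, claw
```

```bash

python3 -m crank '[{"x":-0.12,"y":0.16,"z":0.03,"ax":0,"ay":0,"az":-0.09,"claw":1},{"x":-0.12,"y":0.16,"z":0.03,"ax":0,"ay":0,"az":-0.09,"claw":1},{"x":-0.12,"y":0.16,"z":0.03,"ax":0,"ay":0,"az":-0.09,"claw":1},{"x":-0.12,"y":0.16,"z":0.03,"ax":0,"ay":0,"az":-0.09,"claw":1},{"x":-0.12,"y":0.16,"z":0.03,"ax":0,"ay":0,"az":-0.09,"claw":1}]'
python3 - <<'E'
from h import *
st()
go([.448,.211,.13],-14.2,0)
E
```

```text
time: 0.52
ee_pos: [0.3589, 0.3877, 0.1919]
eef_rot: [0.792, 0.611, -0.0, 0.0]
ft_force: [0.6, 0.8, 0.1]
width: 0.0617
t0.52 p [0.3589 0.3877 0.1919] yaw -14.67 pitch -0.00 roll -0.05 F [0.6 0.8 0.1] w 0.0617 q [-0.92  0.14  0.01  1.76 -0.    1.24  0.4 ]
shift [-0.1483  0.131   0.062 ] turn/2 [ 0.      0.0004 -0.0041] | n rows 5.0 0.1
```

```bash

python3 -m crank '[{"x":-0.148,"y":0.131,"z":0.05,"ax":0,"ay":0,"az":-0.004,"claw":1},{"x":-0.148,"y":0.131,"z":0.05,"ax":0,"ay":0,"az":-0.004,"claw":1},{"x":-0.148,"y":0.131,"z":0.05,"ax":0,"ay":0,"az":-0.004,"claw":1},{"x":-0.148,"y":0.131,"z":0.05,"ax":0,"ay":0,"az":-0.004,"claw":1},{"x":-0.148,"y":0.131,"z":0.05,"ax":0,"ay":0,"az":-0.004,"claw":1}]'
python3 - <<'E'
from h import *
st()
go([.448,.211,.115],-14.2,0)
c=snap('wrist','w1');print(c['eye'],c['orientation'],c['fx'])
cv2.imwrite('pics/w1b.png',c['color'])
E
```

```text
time: 0.93
ee_pos: [0.4478, 0.2117, 0.1419]
eef_rot: [0.789, 0.614, -0.0, 0.0]
ft_force: [0.7, 0.4, -0.0]
width: 0.0281
t0.93 p [0.4478 0.2117 0.1419] yaw -14.19 pitch 0.01 roll -0.02 F [ 0.7  0.4 -0. ] w 0.0281 q [-0.69  0.11  0.17  1.91 -0.02  1.13  0.81]
shift [-0.0006  0.0004  0.0269] turn/2 [-0.      0.0002  0.0001] | n rows 0.6 0.0
[0.38281783 0.22817433 0.30468542] [0.78287241 0.60969461 0.07582478 0.09815227] 284.0033247182085
```

View pics/w1b.png

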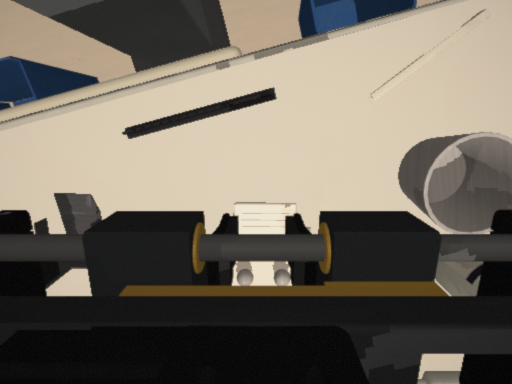

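```bash

python3 -m crank '[{"x":0,"y":0,"z":0.005,"ax":0,"ay":0,"az":0,"claw":1},{"x":0,"y":0,"z":0.01,"ax":0,"ay":0,"az":0,"claw":1},{"x":0,"y":0,"z":0.015,"ax":0,"ay":0,"az":0,"claw":1},{"x":0,"y":0,"z":0.02,"ax":0,"ay":0,"az":0,"claw":1},{"x":0,"y":0,"z":0.024,"ax":0,"ay":0,"az":0,"claw":1}]'
python3 -m crank '[{"x":0,"y":0,"z":0.005,"ax":0,"ay":0,"az":0,"claw":1},{"x":0,"y":-0.003,"z":0.01,"ax":0,"ay":0,"az":0,"claw":1},{"x":0,"y":-0.005,"z":0.015,"ax":0,"ay":0,"az":0,"claw":1},{"x":0,"y":-0.006,"z":0.02,"ax":0,"ay":0,"az":0,"claw":1},{"x":0,"y":-0.007,"z":0.025,"ax":0,"ay":0,"az":0,"claw":1}]'
python3 -m crank '[{"x":0,"y":0,"z":0.005,"ax":0,"ay":0,"az":0,"claw":1},{"x":0,"y":-0.001,"z":0.01,"ax":0,"ay":0,"az":0,"claw":1},{"x":0,"y":-0.002,"z":0.014,"ax":0,"ay":0,"az":0,"claw":1},{"x":0,"y":-0.002,"z":0.018,"ax":0,"ay":0,"az":0,"claw":1},{"x":0,"y":-0.003,"z":0.022,"ax":0,"ay":0,"az":0,"claw":1}]'
python3 - <<'E'
from h import *
st()
E
```

```text
time: 1.4
ee_pos: [0.4466, 0.2155, 0.1179]
eef_rot: [0.788, 0.616, -0.0, -0.0]
ft_force: [-0.1, 0.0, -0.4]
width: 0.0012
time: 1.82
ee_pos: [0.4403, 0.2168, 0.0933]
eef_rot: [0.789, 0.615, 0.0, -0.0]
ft_force: [0.1, 3.2, 4.1]
width: 0.0003
time: 2.23
ee_pos: [0.4378, 0.2167, 0.0711]
eef_rot: [0.789, 0.615, 0.0, 0.0]
ft_force: [0.4, 1.3, 2.5]
width: 0.0003
t2.23 p [0.4378 0.2167 0.0711] yaw -14.15 pitch -0.02 roll -0.00 F [0.4 1.3 2.5] w 0.0003 q [-0.7   0.18  0.15  1.99 -0.03  0.97  0.8 ]
```

```bash

python3 -m crank '[{"x":0,"y":0,"z":0.002,"ax":0,"ay":0,"az":0,"claw":1},{"x":0,"y":0,"z":0.004,"ax":0,"ay":0,"az":0,"claw":1},{"x":0,"y":0,"z":0.005,"ax":0,"ay":0,"az":0,"claw":1},{"x":0,"y":0,"z":0.006,"ax":0,"ay":0,"az":0,"claw":1},{"x":0,"y":0,"z":0.006,"ax":0,"ay":0,"az":0,"claw":1}]'
python3 -m crank '[{"x":0,"y":0,"z":0.001,"ax":0,"ay":0,"az":0,"claw":1},{"x":0,"y":0,"z":0.002,"ax":0,"ay":0,"az":0,"claw":1},{"x":0,"y":0,"z":0.003,"ax":0,"ay":0,"az":0,"claw":1},{"x":0,"y":0,"z":0.003,"ax":0,"ay":0,"az":0,"claw":1},{"x":0,"y":0,"z":0.003,"ax":0,"ay":0,"az":0,"claw":1}]'
python3 -m crank '[{"x":0,"y":0,"z":0.001,"ax":0,"ay":0,"az":0,"claw":1},{"x":0,"y":0,"z":0.002,"ax":0,"ay":0,"az":0,"claw":1},{"x":0,"y":0,"z":0.003,"ax":0,"ay":0,"az":0,"claw":1},{"x":0,"y":0,"z":0.003,"ax":0,"ay":0,"az":0,"claw":1},{"x":0,"y":0,"z":0.003,"ax":0,"ay":0,"az":0,"claw":1}]'
```

```text
time: 2.65
ee_pos: [0.4381, 0.2168, 0.0679]
eef_rot: [0.789, 0.614, 0.0, -0.0]
ft_force: [-12.0, -5.1, 33.6]
width: 0.0005
time: 3.07
ee_pos: [0.4383, 0.2169, 0.0672]
eef_rot: [0.789, 0.614, 0.001, -0.0]
ft_force: [-23.7, -12.0, 64.5]
width: 0.0005
time: 3.48
ee_pos: [0.4385, 0.217, 0.0667]
eef_rot: [0.789, 0.614, 0.001, -0.001]
ft_force: [-37.0, -17.9, 96.0]
width: 0.0005
```

```bash

python3 -m crank '[{"x":0,"y":0,"z":-0.03,"ax":0,"ay":0,"az":0,"claw":1},{"x":0,"y":0,"z":-0.07,"ax":0,"ay":0,"az":0,"claw":1},{"x":0,"y":0,"z":-0.11,"ax":0,"ay":0,"az":0,"claw":1},{"x":0,"y":0,"z":-0.14,"ax":0,"ay":0,"az":0,"claw":0},{"x":0,"y":0,"z":-0.15,"ax":0,"ay":0,"az":0,"claw":0}]'
python3 - <<'E'
from h import *
st()
c=snap('top','t1');s=snap('scene','s1')
cv2.imwrite('pics/t1c.png',cv2.resize(c['color'][130:250,215:375],(800,600),interpolation=cv2.INTER_CUBIC))
go([.46,-.010,.22],-16,0)
E
```

```text
time: 3.9
ee_pos: [0.4394, 0.217, 0.2142]
eef_rot: [0.789, 0.614, 0.003, 0.0]
ft_force: [0.4, 0.1, -0.8]
width: 0.0077
t3.90 p [0.4394 0.217  0.2142] yaw -14.20 pitch -0.25 roll 0.24 F [ 0.4  0.1 -0.8] w 0.0077 q [-0.71  0.03  0.16  1.83 -0.    1.27  0.78]
shift [-0.2146  0.0763 -0.0091] turn/2 [ 0.0013 -0.0012  0.0158] | n rows 5.5 0.3
```

View pics/t1c.png

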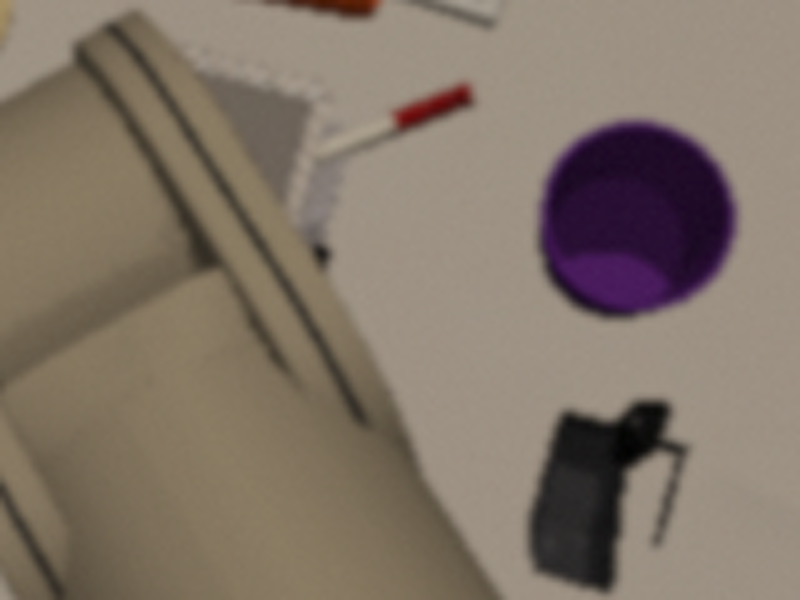

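```bash

python3 -m crank '[{"x":-0.21,"y":0.1,"z":0.0,"ax":0.001,"ay":-0.001,"az":0.016,"claw":-1},{"x":-0.21,"y":0.1,"z":0.0,"ax":0.001,"ay":-0.001,"az":0.016,"claw":-1},{"x":-0.21,"y":0.1,"z":0.0,"ax":0.001,"ay":-0.001,"az":0.016,"claw":-1},{"x":-0.21,"y":0.1,"z":0.0,"ax":0.001,"ay":-0.001,"az":0.016,"claw":-1},{"x":-0.21,"y":0.1,"z":0.0,"ax":0.001,"ay":-0.001,"az":0.016,"claw":-1}]'
python3 - <<'E'
from h import *
st()
c=snap('top','t2');w=snap('wrist','w2')
a=cv2.resize(c['color'][130:250,215:315],(500,600),interpolation=cv2.INTER_CUBIC)
b=cv2.resize(w['color'][:240,130:400],(300,267))
im=np.zeros((600,800,3),np.uint8);im[:,:500]=a;im[:267,500:]=b;cv2.imwrite('pics/m2.png',im)
E
```

```text
time: 4.42
ee_pos: [0.4775, 0.0101, 0.2076]
eef_rot: [0.799, 0.602, -0.003, -0.001]
ft_force: [1.0, 0.5, 0.2]
width: 0.047
t4.42 p [0.4775 0.0101 0.2076] yaw -15.98 pitch 0.24 roll -0.21 F [1.  0.5 0.2] w 0.0470 q [-0.49  0.01  0.37  1.87 -0.    1.27  1.18]
```

View pics/m2.png

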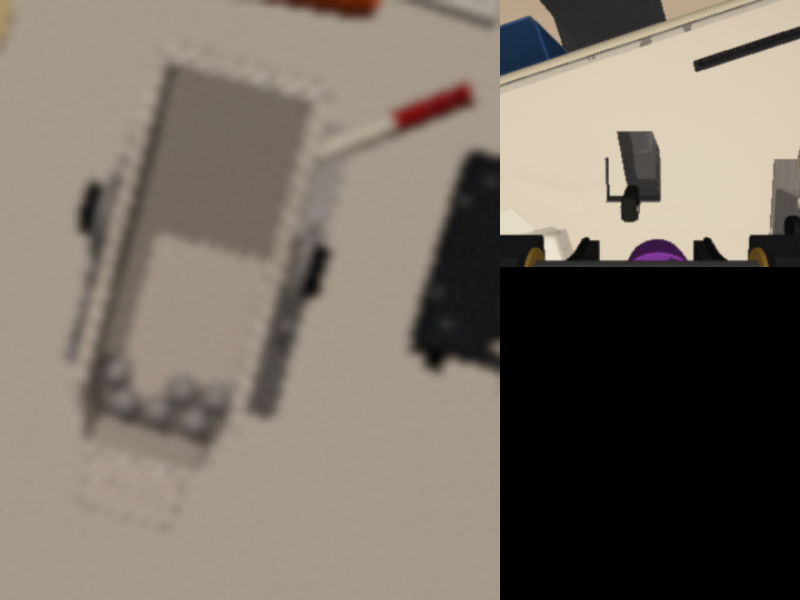

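```bash
python3 - <<'E'
from h import *
w=load('w2');c=load('t2')
W=lambda u,v:(130+(u-500)*.9,v*.9)
C=lambda u,v:(215+u/5,130+v/5)
n=onz(w,*W(634,131),0);h=onz(w,*W(630,212),.104)
print('nose',n,'handle',h)
print('tri nose',tri(load('t0'),C(572,580),w,W(634,131)),'tri top',tri(load('t0'),C(650,412),w,W(630,212)))
print(proj(w,h))
g=w['color']; 
m=(g.max(2)<75).astype(np.uint8)[100:205,220:290]
for row in range(0,105,4): print(row+100,''.join('#' if x else '.' for x in m[row]))
E
```

```text
nose [0.41025515 0.00551391 0.        ] handle [ 0.47616751 -0.01357885  0.104     ]
tri nose [0.40966907 0.00516075 0.00401654] tri top [ 0.47354252 -0.01215953  0.11581872]
[247.  190.8]
100 ......................................................................
104 ......................................................................
108 ......................................................................
112 ......................................................................
116 ......................................................................
120 .................##########...........................................
124 .................###########..........................................
128 ..................###########.........................................
132 ...................###########.....................#..................
136 ....................##########.....................#..................
140 ....................###########...................##..................
144 ......#..............##########....................##.................
148 ......#
[... 413 characters left out ...]
#########................
172 .......#...............###############################................
176 .......##...........##################################................
180 .......################################...##.######...................
184 ...................################...................................
188 ....................#############.....................................
192 ....................##############....................................
196 ....................##############....................................
200 ......................................................................
204 ......................................................................
```

```bash
python3 - <<'E'
from h import *
st();go([.4745,-.013,.13],-16.1,0)
E
```

```text
t4.52 p [0.4782 0.0049 0.2078] yaw -16.54 pitch 0.18 roll -0.30 F [-0.7  0.2 -0.1] w 0.0552 q [-0.48  0.01  0.38  1.87  0.    1.27  1.18]
shift [-0.0178  0.0018  0.0779] turn/2 [-0.0016  0.0026 -0.0039] | n rows 1.9 0.1
```

```bash

python3 -m crank '[{"x":-0.018,"y":0.002,"z":0.04,"ax":0,"ay":0,"az":-0.003,"claw":-0.2},{"x":-0.018,"y":0.002,"z":0.078,"ax":0,"ay":0,"az":-0.003,"claw":-0.2},{"x":-0.018,"y":0.002,"z":0.078,"ax":0,"ay":0,"az":-0.003,"claw":-0.2},{"x":-0.018,"y":0.002,"z":0.078,"ax":0,"ay":0,"az":-0.003,"claw":-0.2},{"x":-0.018,"y":0.002,"z":0.078,"ax":0,"ay":0,"az":-0.003,"claw":-0.2}]'
python3 - <<'E'
from h import *
st();go([.4745,-.013,.0593],-16.1,0)
E
```

```text
time: 4.93
ee_pos: [0.4756, -0.005, 0.1325]
eef_rot: [0.797, 0.605, -0.002, -0.0]
ft_force: [0.7, 0.9, -0.2]
width: 0.0522
t4.93 p [ 0.4756 -0.005   0.1325] yaw -15.60 pitch 0.11 roll -0.13 F [ 0.7  0.9 -0.2] w 0.0522 q [-0.46  0.07  0.39  1.97 -0.03  1.1   1.24]
shift [-0.0079  0.0012  0.0732] turn/2 [-0.001   0.0012  0.0043] | n rows 1.8 0.1
```

```bash

python3 -m crank '[{"x":-0.008,"y":0.001,"z":0.01,"ax":-0.001,"ay":0.001,"az":0.004,"claw":-0.2},{"x":-0.008,"y":0.001,"z":0.02,"ax":-0.001,"ay":0.001,"az":0.004,"claw":-0.2},{"x":-0.008,"y":0.001,"z":0.02,"ax":-0.001,"ay":0.001,"az":0.004,"claw":-0.2},{"x":-0.008,"y":0.001,"z":0.02,"ax":-0.001,"ay":0.001,"az":0.004,"claw":-0.2},{"x":-0.008,"y":0.001,"z":0.02,"ax":-0.001,"ay":0.001,"az":0.004,"claw":-0.2}]'
python3 - <<'E'
from h import *
st();go([.4745,-.013,.0593],-16.1,0)
w=snap('wrist','w3')
g=w['color']; print(w['eye'])
m=(g.max(2)<75).astype(np.uint8)[60:240,200:300]
for row in range(0,180,5): print(row+60,''.join('#' if x else '.' for x in m[row]))
E
```

```text
time: 5.35
ee_pos: [0.4745, -0.0129, 0.1124]
eef_rot: [0.799, 0.601, 0.0, 0.0]
ft_force: [0.8, 0.5, -0.7]
width: 0.0521
t5.35 p [ 0.4745 -0.0129  0.1124] yaw -16.05 pitch -0.05 roll 0.03 F [ 0.8  0.5 -0.7] w 0.0521 q [-0.45  0.09  0.4   2.   -0.04  1.05  1.26]
shift [-0.0002 -0.      0.0531] turn/2 [ 0.0004 -0.0003  0.0005] | n rows 1.3 0.0
[0.40994806 0.00563454 0.27512466]
60 ....................................................................................................
65 ....................................................................................................
70 ....................................................................................................
75 ....................................................................................................
80 ....................................................................................................
85 ....................................................................................................
90 ...............................................................................................
[... 2349 characters left out ...]
.....................##################...............................
210 ..................................................####################..............................
215 ...######.........................................####################..............................
220 ##################...............................#####################..............................
225 ##################...............................#####################..............................
230 ##################...............................######################.............................
235 ####################################################################################################
```

```bash
python3 - <<'E'
from h import *
w=load('w3')
for p in ([.4745,-.0129,.104],[.4745,-.0129,.0786]):print(proj(w,p))
X=tool(-16.05,0).as_matrix()
for s in(-.012,0,.012):print(s,proj(w,np.array([.4745,-.0129,.106])+X[:,1]*s), onz(w,259.7,225,.106))
E
python3 -m crank '[{"x":0,"y":0,"z":0.02,"ax":0,"ay":0,"az":0,"claw":-0.2},{"x":0,"y":0,"z":0.04,"ax":0,"ay":0,"az":0,"claw":-0.2},{"x":0,"y":0,"z":0.053,"ax":0,"ay":0,"az":0,"claw":-0.2},{"x":0,"y":0,"z":0.053,"ax":0,"ay":0,"az":0,"claw":-0.2},{"x":0,"y":0,"z":0.053,"ax":0,"ay":0,"az":0,"claw":-0.2}]'

```

```text
[261.43059383 224.90237404]
[261.42741418 212.07333647]
-0.012 [261.43642412 208.06927123] [ 0.4735056  -0.01375753  0.106     ]
0 [261.43088103 226.06114656] [ 0.4735056  -0.01375753  0.106     ]
0.012 [261.4255171 243.4715214] [ 0.4735056  -0.01375753  0.106     ]
time: 5.82
ee_pos: [0.474, -0.0133, 0.0588]
eef_rot: [0.799, 0.601, -0.0, -0.0]
ft_force: [0.3, -0.7, 0.1]
width: 0.0522
```

```bash

python3 -m crank '[{"x":0,"y":0,"z":0,"ax":0,"ay":0,"az":0,"claw":1},{"x":0,"y":0,"z":0,"ax":0,"ay":0,"az":0,"claw":1},{"x":0,"y":0,"z":0,"ax":0,"ay":0,"az":0,"claw":1},{"x":0,"y":0,"z":0,"ax":0,"ay":0,"az":0,"claw":1},{"x":0,"y":0,"z":0,"ax":0,"ay":0,"az":0,"claw":1}]' 50
python3 -m crank '[{"x":0,"y":0,"z":0,"ax":0,"ay":0,"az":0,"claw":1},{"x":0,"y":0,"z":0,"ax":0,"ay":0,"az":0,"claw":1},{"x":0,"y":0,"z":-0.01,"ax":0,"ay":0,"az":0,"claw":1},{"x":0,"y":0,"z":-0.03,"ax":0,"ay":0,"az":0,"claw":1},{"x":0,"y":0,"z":-0.05,"ax":0,"ay":0,"az":0,"claw":1}]'
python3 - <<'E'
from h import *
st();w=snap('wrist','w4');print(w['eye'])
c=load('t2')
C=lambda u,v:(215+u/5,130+v/5)
# tipped tray check: predicted points vs view
th=.42
for yaw in(-14.2,):
  H=np.array([.5566,.1836,.068]);M=R.from_euler('ZY',[yaw,0],degrees=True).as_matrix()@R.from_euler('y',-th).as_matrix()
  f=lambda x,y,z:((proj(c,H+M@(np.array([x,y,z])/1000))-[215,130])*5).round(0)
  print('tab',f(-112,0,48),'backR',f(83,-36,36),'backL',f(83,36,36),'cornerL',f(-95,25,-12),'cornerR',f(-95,-25,-12),'narrowL',f(-72,33,36),'narrowR',f(-72,-33,36))
E
```

```text
time: 6.23
ee_pos: [0.4743, -0.0133, 0.059]
eef_rot: [0.799, 0.601, 0.0, 0.0]
ft_force: [0.3, -0.6, 0.5]
width: 0.0269
time: 6.65
ee_pos: [0.4734, -0.0136, 0.1093]
eef_rot: [0.799, 0.601, -0.001, -0.0]
ft_force: [0.7, -0.5, -1.1]
width: 0.0147
t6.65 p [ 0.4734 -0.0136  0.1093] yaw -16.10 pitch 0.08 roll -0.06 F [ 0.7 -0.5 -1.1] w 0.0147 q [-0.45  0.1   0.4   2.01 -0.04  1.05  1.26]
[0.40919649 0.00505807 0.27216636]
tab [131. 493.] backR [320.  96.] backL [162.  54.] cornerL [106. 409.] cornerR [207. 437.] narrowL [ 86. 385.] narrowR [226. 423.]
```

```bash
cat >> h.py <<'E'
H=np.array([.5566,.1836,.068]);YAW=-14.2
def tray(x,z,dp=0,y=0,yaw=0):
    """TCP pose for scoop origin at tray (x,y,z mm), scoop pitched dp deg nose-up rel. to floor, nose-pivot not applied; yaw offset"""
    M=R.from_euler('ZY',[YAW,-24.06],degrees=True).as_matrix()
    g=R.from_euler('y',dp,degrees=True).apply([28,0,59])
    return H+M@((np.array([x,y,z])+g)/1000),YAW+yaw,-24.06+dp
E
python3 - <<'E'
from h import *
st();a=tray(-5,88);print(a);go(*a)
E
```

```text
t6.70 p [ 0.4758 -0.0136  0.1134] yaw -16.13 pitch -0.22 roll 0.10 F [ 3.5 -0.8  2.4] w 0.0148 q [-0.45  0.09  0.41  2.   -0.04  1.05  1.26]
(array([0.51886032, 0.19314961, 0.21160544]), -14.2, -24.06)
shift [ 0.2107 -0.0157 -0.0979] turn/2 [-0.208   0.0027 -0.0168] | n rows 5.6 3.3
```

```bash

python3 -m crank '[{"x":0.01,"y":0,"z":-0.035,"ax":-0.03,"ay":0,"az":0,"claw":1},{"x":0.03,"y":0,"z":-0.07,"ax":-0.08,"ay":0,"az":-0.005,"claw":1},{"x":0.06,"y":0,"z":-0.098,"ax":-0.13,"ay":0,"az":-0.01,"claw":1},{"x":0.09,"y":-0.01,"z":-0.098,"ax":-0.18,"ay":0,"az":-0.015,"claw":1},{"x":0.12,"y":-0.015,"z":-0.098,"ax":-0.208,"ay":0.003,"az":-0.017,"claw":1}]'
python3 - <<'E'
from h import *
st();a=tray(-5,88);go(*a)
E
```

```text
time: 7.12
ee_pos: [0.4928, 0.1087, 0.2098]
eef_rot: [0.771, 0.601, 0.131, 0.165]
ft_force: [0.0, 0.2, -1.7]
width: 0.0147
t7.12 p [0.4928 0.1087 0.2098] yaw -14.12 pitch -24.35 roll 0.23 F [ 0.   0.2 -1.7] w 0.0147 q [-0.62 -0.2   0.1   2.11  0.38  0.94  0.62]
shift [0.0882 0.005  0.0007] turn/2 [ 0.0026 -0.0025  0.0006] | n rows 2.1 0.1
```

```bash

python3 -m crank '[{"x":0.03,"y":0.002,"z":0,"ax":0.002,"ay":-0.001,"az":0,"claw":1},{"x":0.06,"y":0.005,"z":0,"ax":0.002,"ay":-0.001,"az":0,"claw":1},{"x":0.088,"y":0.005,"z":0.001,"ax":0.002,"ay":-0.001,"az":0,"claw":1},{"x":0.088,"y":0.005,"z":0.001,"ax":0.002,"ay":-0.001,"az":0,"claw":1},{"x":0.088,"y":0.005,"z":0.001,"ax":0.002,"ay":-0.001,"az":0,"claw":1}]'
python3 - <<'E'
from h import *
st();a=tray(-5,88);go(*a)
w=snap('wrist','w5');s=snap('scene','s5')
im=np.zeros((600,800,3),np.uint8)
im[:375,:800]=cv2.resize(w['color'][30:210,64:448],(800,375),interpolation=cv2.INTER_CUBIC)
im[375:,:400]=cv2.resize(s['color'][170:282,200:400],(400,225))
cv2.imwrite('pics/m5.png',im)
M=R.from_euler('ZY',[YAW,-24.06],degrees=True).as_matrix()
for p in ((-95,25,48),(-95,-25,48),(-98,22,48),(-98,-22,48),(-124,22,48),(-124,-22,48),(-72,33,36),(-72,-33,36),(-95,25,-12),(-95,-25,-12)):
    q=proj(w,H+M@(np.array(p)/1000)); print(p,((q-[64,30])*800/384).round(0))
E
```

```text
time: 7.53
ee_pos: [0.519, 0.1914, 0.2076]
eef_rot: [0.772, 0.602, 0.124, 0.162]
ft_force: [-0.3, -0.7, -0.8]
width: 0.0146
t7.53 p [0.519  0.1914 0.2076] yaw -13.98 pitch -23.60 roll -0.21 F [-0.3 -0.7 -0.8] w 0.0146 q [-0.68 -0.03  0.04  1.97  0.39  0.97  0.5 ]
shift [ 0.0016  0.001  -0.0039] turn/2 [-0.004   0.0012  0.0018] | n rows 0.1 0.1
(-95, 25, 48) [479.  56.]
(-95, -25, 48) [355.  55.]
(-98, 22, 48) [472.  48.]
(-98, -22, 48) [362.  47.]
(-124, 22, 48) [474. -24.]
(-124, -22, 48) [361. -25.]
(-72, 33, 36) [493. 119.]
(-72, -33, 36) [340. 119.]
(-95, 25, -12) [466.  82.]
(-95, -25, -12) [366.  81.]
```

View pics/m5.png

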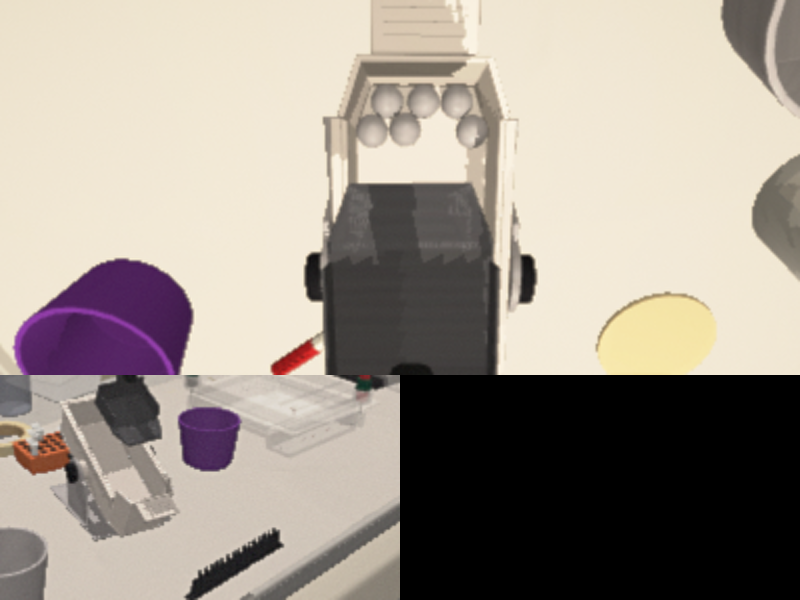

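```bash
python3 - <<'E'
from h import *
w=load('w5');s=r.read_state();T=R.from_quat(s['eef_rot']).as_matrix();p=s['ee_pos']
S=np.column_stack([T[:,1],T[:,0],-T[:,2]])
for q in ((-38,22,1.6),(-38,-22,1.6),(-10,30.5,22),(-10,-30.5,22),(38,30.5,30),(38,-30.5,30),(-38,22,0)):
    print(q,((proj(w,p+S@((np.array(q)-[28,0,59])/1000))-[64,30])*800/384).round(1))
# refine edges
g=cv2.cvtColor(w['color'],cv2.COLOR_BGR2GRAY).astype(int)
for v in (120,125,140,150,160,170): print(v,[(u,g[v,u]) for u in range(215,310) if abs(g[v,u]-g[v,u-1])>25])
for v in (35,45,50): print(v,[(u,g[v,u]) for u in range(215,310) if abs(g[v,u]-g[v,u-1])>12])
E
```

```text
(-38, 22, 1.6) [466.8 185.7]
(-38, -22, 1.6) [345.2 185.3]
(-10, 30.5, 22) [495.2 270.9]
(-10, -30.5, 22) [315.8 270.4]
(38, 30.5, 30) [493.1 411.9]
(38, -30.5, 30) [317.2 411.5]
(-38, 22, 0) [466.4 185.6]
120 [(222, np.int64(166)), (223, np.int64(209)), (224, np.int64(240)), (230, np.int64(138)), (231, np.int64(103)), (291, np.int64(139)), (292, np.int64(185)), (296, np.int64(158)), (297, np.int64(129)), (302, np.int64(171)), (303, np.int64(234))]
125 [(222, np.int64(144)), (223, np.int64(176)), (224, np.int64(238)), (228, np.int64(166)), (229, np.int64(98)), (293, np.int64(140)), (294, np.int64(186)), (296, np.int64(149)), (302, np.int64(191)), (303, np.int64(237))]
140 [(222, np.int64(119)), (223, np.int64(80)), (299, np.int64(118)), (301, np.int64(157)), (302, np.int64(226)), (309, np.int64(161))]
150 [(218, np.int64(162)), (221, np.int64(88)), (300, np.int64(112)), (301, np.int64(190)), (302, np.int64(234)), (309, np.int64(126))]
160 [(218, np.int64(83)), (303, np.int64(118)), (304, np.int64(202)), (305, np.int64(233)), (308, np.int64(151)), (309, np.int64(109))]
170 [(302, np.int64(79)), (303, np.int64(138)), (304, np.int64(229)), (308, np.int64(118))]
35 [(242, np.int64(193)), (286, np.int64(239)), (294, np.int64(202)), (295, np.int64(228))]
45 [(242, np.int64(184)), (243, np.int64(200)), (288, np.int64(241))]
50 [(242, np.int64(184)), (243, np.int64(199)), (286, np.int64(241))]
```

```bash
cat >> h.py <<'E'
H=H+R.from_euler('ZY',[YAW,-24.06],degrees=True).apply([.002,.0015,0])
E
python3 - <<'E'
from h import *
st()
go(*tray(-3,40)); go(*tray(-3,10,-1))
E
```

```text
t7.63 p [0.5191 0.1893 0.2076] yaw -14.14 pitch -23.60 roll -0.20 F [ 0.7  0.3 -1. ] w 0.0147 q [-0.68 -0.04  0.04  1.98  0.39  0.97  0.5 ]
shift [0.0053 0.0049 0.0439] turn/2 [-0.004   0.0017  0.0005] | n rows 1.1 0.1
shift [0.0054 0.0041 0.0734] turn/2 [-0.0128  0.0017  0.0005] | n rows 1.8 0.2
```

```bash
sed -i '$d' h.py; cat >> h.py <<'E'
H=H+R.from_euler('ZY',[YAW,-24.06],degrees=True).apply([.002,.0032,0])
E
python3 -m crank '[{"x":0.007,"y":0.005,"z":0.01,"ax":-0.004,"ay":0.002,"az":0,"claw":1},{"x":0.007,"y":0.005,"z":0.02,"ax":-0.004,"ay":0.002,"az":0,"claw":1},{"x":0.007,"y":0.005,"z":0.03,"ax":-0.004,"ay":0.002,"az":0,"claw":1},{"x":0.007,"y":0.005,"z":0.035,"ax":-0.004,"ay":0.002,"az":0,"claw":1},{"x":0.007,"y":0.005,"z":0.035,"ax":-0.004,"ay":0.002,"az":0,"claw":1}]'
python3 -m crank '[{"x":0,"y":0,"z":0,"ax":0,"ay":0,"az":0,"claw":1},{"x":0,"y":0,"z":0,"ax":0,"ay":0,"az":0,"claw":1},{"x":0,"y":0,"z":0,"ax":0,"ay":0,"az":0,"claw":1},{"x":0,"y":0,"z":0,"ax":0,"ay":0,"az":0,"claw":1},{"x":0,"y":0,"z":0,"ax":0,"ay":0,"az":0,"claw":1}]'
python3 - <<'E'
from h import *
s=r.read_state();st();go(*tray(-3,40)); go(*tray(-3,10,-1))
w=snap('wrist','w6')
T=R.from_quat(s['eef_rot']).as_matrix();p=s['ee_pos'];S=np.column_stack([T[:,1],T[:,0],-T[:,2]])
M=R.from_euler('ZY',[YAW,-24.06],degrees=True).as_matrix()
im=cv2.resize(w['color'][20:220,130:400],(810,600),interpolation=cv2.INTER_CUBIC)[:,:800].copy()
D=lambda q,col:cv2.drawMarker(im,tuple(((q-[130,20])*3+1).round().astype(int).tolist()),col,cv2.MARKER_CROSS,9,1)
for q in ((-38,22,1.6),(-38,-22,1.6),(-10,30.5,22),(-10,-30.5,22),(38,30.5,30),(38,-30.5,30)):
    D(proj(w,p+S@((np.array(q)-[28,0,59])/1000)),(0,0,255))
for q in ((-98,22,48),(-98,-22,48),(-124,22,48),(-124,-22,48),(-72,33,48),(-72,-33,48),(-95,25,-12),(-95,-25,-12),(-95,25,48),(-95,-25,48),(0,33,36),(0,-33,36)):
    D(proj(w,H+M@(np.array(q)/1000)),(0,160,0))
cv2.imwrite('pics/m6.png',im)
E
```

```text
time: 8.05
ee_pos: [0.5385, 0.1908, 0.1758]
eef_rot: [0.772, 0.601, 0.127, 0.164]
ft_force: [-0.0, 0.5, -0.7]
width: 0.0147
time: 8.47
ee_pos: [0.5389, 0.1925, 0.1778]
eef_rot: [0.771, 0.602, 0.129, 0.164]
ft_force: [0.2, -0.2, -0.7]
width: 0.0146
t8.47 p [0.5389 0.1925 0.1778] yaw -14.10 pitch -24.08 roll 0.07 F [ 0.2 -0.2 -0.7] w 0.0146 q [-0.67  0.03  0.05  1.98  0.41  0.89  0.49]
shift [-0.0011 -0.0002  0.0092] turn/2 [ 0.0002 -0.001   0.0008] | n rows 0.2 0.0
shift [-0.0012 -0.0012  0.0387] turn/2 [-0.0085 -0.001   0.0008] | n rows 0.9 0.1
```

View pics/m6.png

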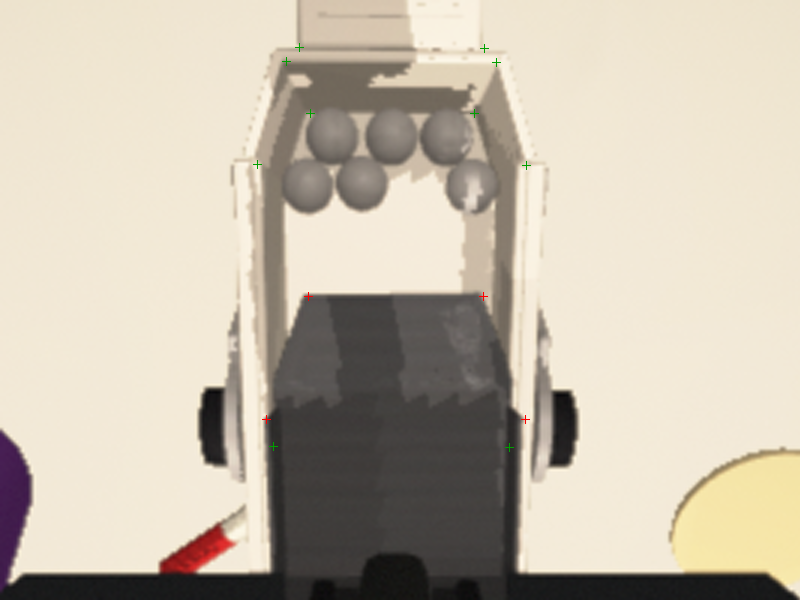

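```bash

python3 -m crank '[{"x":-0.0012,"y":-0.001,"z":0.01,"ax":-0.008,"ay":-0.001,"az":0.001,"claw":1},{"x":-0.0012,"y":-0.001,"z":0.02,"ax":-0.008,"ay":-0.001,"az":0.001,"claw":1},{"x":-0.0012,"y":-0.001,"z":0.03,"ax":-0.008,"ay":-0.001,"az":0.001,"claw":1},{"x":-0.0012,"y":-0.001,"z":0.039,"ax":-0.008,"ay":-0.001,"az":0.001,"claw":1},{"x":-0.0012,"y":-0.001,"z":0.039,"ax":-0.008,"ay":-0.001,"az":0.001,"claw":1}]'
python3 -m crank '[{"x":0,"y":0,"z":0.002,"ax":0,"ay":0,"az":0,"claw":1},{"x":0,"y":0,"z":0.004,"ax":0,"ay":0,"az":0,"claw":1},{"x":0,"y":0,"z":0.006,"ax":0,"ay":0,"az":0,"claw":1},{"x":0,"y":0,"z":0.008,"ax":0,"ay":0,"az":0,"claw":1},{"x":0,"y":0,"z":0.01,"ax":0,"ay":0,"az":0,"claw":1}]'
python3 - <<'E'
from h import *
st();go(*tray(-3,-12,-1))
E
```

```text
time: 8.93
ee_pos: [0.553, 0.1865, 0.1392]
eef_rot: [0.771, 0.6, 0.131, 0.171]
ft_force: [-0.7, -0.9, -1.3]
width: 0.0145
time: 9.35
ee_pos: [0.5574, 0.1866, 0.1325]
eef_rot: [0.771, 0.6, 0.133, 0.171]
ft_force: [-0.2, 0.4, -1.2]
width: 0.0145
t9.35 p [0.5574 0.1866 0.1325] yaw -14.22 pitch -25.00 roll 0.00 F [-0.2  0.4 -1.2] w 0.0145 q [-0.66  0.1   0.07  2.01  0.45  0.78  0.45]
shift [ 0.0001 -0.0006  0.0114] turn/2 [-0.0005  0.     -0.0002] | n rows 0.3 0.0
```

```bash

python3 -m crank '[{"x":0,"y":0,"z":0.003,"ax":0,"ay":0,"az":0,"claw":1},{"x":0,"y":0,"z":0.006,"ax":0,"ay":0,"az":0,"claw":1},{"x":0,"y":0,"z":0.008,"ax":0,"ay":0,"az":0,"claw":1},{"x":0,"y":0,"z":0.009,"ax":0,"ay":0,"az":0,"claw":1},{"x":0,"y":0,"z":0.009,"ax":0,"ay":0,"az":0,"claw":1}]'
python3 -m crank '[{"x":0,"y":0,"z":0.0005,"ax":0,"ay":0,"az":0,"claw":1},{"x":0,"y":0,"z":0.001,"ax":0,"ay":0,"az":0,"claw":1},{"x":0,"y":0,"z":0.0015,"ax":0,"ay":0,"az":0,"claw":1},{"x":0,"y":0,"z":0.0015,"ax":0,"ay":0,"az":0,"claw":1},{"x":0,"y":0,"z":0.0015,"ax":0,"ay":0,"az":0,"claw":1}]'
python3 - <<'E'
from h import *
st();go(*tray(-3,-12,-1))
E
```

```text
time: 9.77
ee_pos: [0.5609, 0.1855, 0.1239]
eef_rot: [0.771, 0.6, 0.133, 0.171]
ft_force: [0.5, 0.2, -0.1]
width: 0.0146
time: 10.18
ee_pos: [0.5615, 0.1854, 0.1229]
eef_rot: [0.771, 0.6, 0.133, 0.171]
ft_force: [-0.4, -0.1, -0.6]
width: 0.0145
t10.18 p [0.5615 0.1854 0.1229] yaw -14.22 pitch -24.98 roll -0.01 F [-0.4 -0.1 -0.6] w 0.0145 q [-0.65  0.12  0.07  2.01  0.46  0.76  0.44]
shift [ 0.0002 -0.0004  0.0009] turn/2 [-0.0007  0.0002 -0.0002] | n rows 0.0 0.0
```

Not touching yet; ease down until force shows.

```bash

python3 -m crank '[{"x":0,"y":0,"z":0.0005,"ax":0,"ay":0,"az":0,"claw":1},{"x":0,"y":0,"z":0.001,"ax":0,"ay":0,"az":0,"claw":1},{"x":0,"y":0,"z":0.0015,"ax":0,"ay":0,"az":0,"claw":1},{"x":0,"y":0,"z":0.0015,"ax":0,"ay":0,"az":0,"claw":1},{"x":0,"y":0,"z":0.0015,"ax":0,"ay":0,"az":0,"claw":1}]'
python3 -m crank '[{"x":0,"y":0,"z":0.0005,"ax":0,"ay":0,"az":0,"claw":1},{"x":0,"y":0,"z":0.001,"ax":0,"ay":0,"az":0,"claw":1},{"x":0,"y":0,"z":0.001,"ax":0,"ay":0,"az":0,"claw":1},{"x":0,"y":0,"z":0.001,"ax":0,"ay":0,"az":0,"claw":1},{"x":0,"y":0,"z":0.001,"ax":0,"ay":0,"az":0,"claw":1}]'
python3 - <<'E'
from h import *
st();go(*tray(-3,-12,-1))
E
```

```text
time: 10.6
ee_pos: [0.5621, 0.1852, 0.1215]
eef_rot: [0.771, 0.6, 0.133, 0.171]
ft_force: [0.1, -0.7, -0.8]
width: 0.0146
time: 11.02
ee_pos: [0.5629, 0.1853, 0.1211]
eef_rot: [0.771, 0.599, 0.133, 0.171]
ft_force: [0.6, -0.3, 3.2]
width: 0.0148
t11.02 p [0.5629 0.1853 0.1211] yaw -14.24 pitch -25.02 roll 0.01 F [ 0.6 -0.3  3.2] w 0.0148 q [-0.65  0.13  0.07  2.01  0.46  0.75  0.44]
shift [ 0.     -0.0008 -0.0014] turn/2 [-0.0004 -0.     -0.0003] | n rows 0.0 0.0
```

```bash

python3 -m crank '[{"x":0,"y":-0.004,"z":0,"ax":0,"ay":0,"az":0,"claw":1},{"x":0,"y":-0.008,"z":0,"ax":0,"ay":0,"az":0,"claw":1},{"x":0,"y":-0.012,"z":0,"ax":0,"ay":0,"az":0,"claw":1},{"x":0,"y":-0.016,"z":-0.0002,"ax":0,"ay":0,"az":0,"claw":1},{"x":0,"y":-0.02,"z":-0.0002,"ax":0,"ay":0,"az":0,"claw":1}]'
python3 -m crank '[{"x":0,"y":-0.004,"z":0,"ax":0,"ay":0,"az":0,"claw":1},{"x":0,"y":-0.008,"z":0,"ax":0,"ay":0,"az":0,"claw":1},{"x":0,"y":-0.012,"z":-0.0001,"ax":0,"ay":0,"az":0,"claw":1},{"x":0,"y":-0.016,"z":-0.0002,"ax":0,"ay":0,"az":0,"claw":1},{"x":0,"y":-0.02,"z":-0.0003,"ax":0,"ay":0,"az":0,"claw":1}]'
python3 - <<'E'
from h import *
st();go(*tray(-57,-12,-1))
E
```

```text
time: 11.43
ee_pos: [0.5452, 0.1901, 0.1129]
eef_rot: [0.77, 0.599, 0.133, 0.171]
ft_force: [1.1, -0.7, 5.9]
width: 0.0144
time: 11.85
ee_pos: [0.5278, 0.1946, 0.105]
eef_rot: [0.77, 0.599, 0.134, 0.171]
ft_force: [1.3, -0.6, 7.4]
width: 0.0148
t11.85 p [0.5278 0.1946 0.105 ] yaw -14.25 pitch -25.07 roll 0.07 F [ 1.3 -0.6  7.4] w 0.0148 q [-0.69  0.1   0.05  2.09  0.5   0.74  0.34]
shift [-0.0004 -0.0151 -0.0014] turn/2 [ 0.0001 -0.0005 -0.0004] | n rows 0.4 0.0
```

```bash

python3 -m crank '[{"x":0,"y":-0.002,"z":-0.0001,"ax":0,"ay":0,"az":0,"claw":1},{"x":0,"y":-0.004,"z":-0.0002,"ax":0,"ay":0,"az":0,"claw":1},{"x":0,"y":-0.006,"z":-0.0003,"ax":0,"ay":0,"az":0,"claw":1},{"x":0,"y":-0.008,"z":-0.0004,"ax":0,"ay":0,"az":0,"claw":1},{"x":0,"y":-0.01,"z":-0.0005,"ax":0,"ay":0,"az":0,"claw":1}]'
python3 -m crank '[{"x":0,"y":-0.001,"z":0,"ax":0,"ay":0,"az":0,"claw":1},{"x":0,"y":-0.002,"z":0,"ax":0,"ay":0,"az":0,"claw":1},{"x":0,"y":-0.003,"z":-0.0001,"ax":0,"ay":0,"az":0,"claw":1},{"x":0,"y":-0.004,"z":-0.0001,"ax":0,"ay":0,"az":0,"claw":1},{"x":0,"y":-0.004,"z":-0.0001,"ax":0,"ay":0,"az":0,"claw":1}]'
python3 - <<'E'
from h import *
st();go(*tray(-57,-12,-1))
w=snap('wrist','w7')
im=cv2.resize(w['color'][20:220,130:400],(540,400),interpolation=cv2.INTER_CUBIC)
cv2.imwrite('pics/m7.png',im)
E
```

```text
time: 12.27
ee_pos: [0.5188, 0.1967, 0.1012]
eef_rot: [0.77, 0.599, 0.134, 0.171]
ft_force: [1.9, 0.2, 4.9]
width: 0.0146
time: 12.68
ee_pos: [0.5152, 0.1976, 0.0996]
eef_rot: [0.77, 0.599, 0.134, 0.171]
ft_force: [2.3, -1.0, 5.1]
width: 0.0148
t12.68 p [0.5152 0.1976 0.0996] yaw -14.24 pitch -25.06 roll 0.05 F [ 2.3 -1.   5.1] w 0.0148 q [-0.71  0.08  0.04  2.11  0.52  0.74  0.3 ]
shift [-0.0003 -0.0011 -0.0009] turn/2 [ 0.     -0.0003 -0.0003] | n rows 0.0 0.0
```

View pics/m7.png

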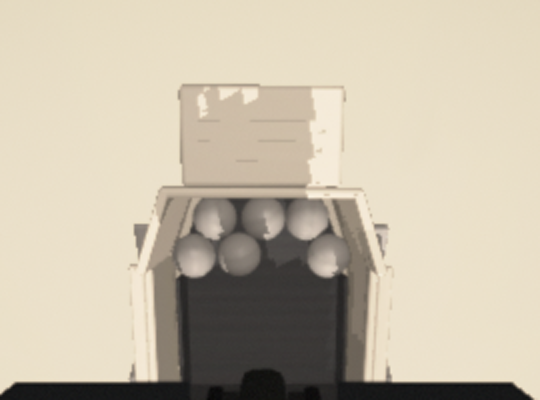

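```bash

python3 -m crank '[{"x":0,"y":-0.0005,"z":0,"ax":0,"ay":0,"az":0,"claw":1},{"x":0,"y":-0.001,"z":0,"ax":0,"ay":0,"az":0,"claw":1},{"x":0,"y":-0.0015,"z":0,"ax":0,"ay":0,"az":0,"claw":1},{"x":0,"y":-0.002,"z":0,"ax":0,"ay":0,"az":0,"claw":1},{"x":0,"y":-0.002,"z":0,"ax":0,"ay":0,"az":0,"claw":1}]'
python3 - <<'E'
from h import *
st();go(*tray(-57,-12,-1))
E
```

```text
time: 13.15
ee_pos: [0.5146, 0.198, 0.0997]
eef_rot: [0.77, 0.599, 0.134, 0.171]
ft_force: [4.9, -2.7, 9.0]
width: 0.0147
t13.15 p [0.5146 0.198  0.0997] yaw -14.29 pitch -25.16 roll 0.10 F [ 4.9 -2.7  9. ] w 0.0147 q [-0.71  0.08  0.04  2.11  0.52  0.73  0.3 ]
shift [-0.0004 -0.0005 -0.0005] turn/2 [ 0.0009 -0.0006 -0.0007] | n rows 0.0 0.0
```

```bash
cat > plan.py <<'E'
from h import *
def nose(dp,gap,clr,up=0):
    c,s=np.cos(np.radians(dp)),np.sin(np.radians(dp))
    xn=-95+gap; zn=-12+clr+76*max(s,0)+up
    p,y,q=tray(xn+38*c,zn-38*s,dp); return p,tool(y,q)
def show(base,pts):
    p0,T0=base
    for p,T in pts: print((T0.inv().apply(p-p0)*1000).round(1),((T0.inv()*T).as_rotvec()/2).round(4))
    print('--',p.round(3)); return pts[-1]
E
python3 - <<'E'
from plan import *
s=r.read_state();b=(s['ee_pos'],R.from_quat(s['eef_rot']))
b=show(b,[nose(d,1.5+d*.05,1) for d in(0,3,6,9,12)])
b=show(b,[nose(d,1.5+d*.05,1) for d in(15,18,21,24,27)])
b=show(b,[nose(d,1.5+d*.05,1) for d in(30,33,36,39,42)])
b=show(b,[nose(d,1.5+d*.05,1) for d in(44,46,46,46,46)])
E
```

```text
[-0.4  2.  -1. ] [ 0.0096 -0.0007 -0.0007]
[-0.4  5.2 -1.4] [ 0.0358 -0.0007 -0.0007]
[-0.4  8.2 -1.6] [ 0.062  -0.0007 -0.0007]
[-0.4 10.9 -1.7] [ 0.0882 -0.0007 -0.0006]
[-0.4 13.5 -1.6] [ 0.1143 -0.0007 -0.0006]
-- [0.526 0.195 0.107]
[-0.   2.3 -0.3] [ 0.0262  0.     -0.    ]
[-0.   4.5 -0.4] [ 0.0524  0.     -0.    ]
[ 0.   6.5 -0.2] [ 0.0785  0.     -0.    ]
[-0.   8.3  0.1] [ 0.1047  0.     -0.    ]
[-0.   9.9  0.6] [ 0.1309  0.     -0.    ]
-- [0.535 0.192 0.108]
[-0.   1.5  0.4] [0.0262 0.     0.    ]
[-0.   2.9  0.9] [ 0.0524 -0.      0.    ]
[-0.   4.2  1.8] [ 0.0785 -0.      0.    ]
[0.  5.3 2.9] [0.1047 0.     0.    ]
[0.  6.3 4.2] [0.1309 0.     0.    ]
-- [0.541 0.191 0.104]
[0.  0.8 0.8] [ 0.0175  0.     -0.    ]
[-0.   1.6  1.8] [ 0.0349  0.     -0.    ]
[-0.   1.6  1.8] [ 0.0349  0.     -0.    ]
[-0.   1.6  1.8] [ 0.0349  0.     -0.    ]
[-0.   1.6  1.8] [ 0.0349  0.     -0.    ]
-- [0.542 0.191 0.102]
```

```bash

python3 -m crank '[{"x":0,"y":0.002,"z":-0.001,"ax":0.01,"ay":0,"az":0,"claw":1},{"x":0,"y":0.0052,"z":-0.0014,"ax":0.036,"ay":0,"az":0,"claw":1},{"x":0,"y":0.0082,"z":-0.0016,"ax":0.062,"ay":0,"az":0,"claw":1},{"x":0,"y":0.011,"z":-0.0017,"ax":0.088,"ay":0,"az":0,"claw":1},{"x":0,"y":0.0135,"z":-0.0016,"ax":0.114,"ay":0,"az":0,"claw":1}]'
python3 - <<'E'
from plan import *
st();s=r.read_state();b=(s['ee_pos'],R.from_quat(s['eef_rot']))
b=show(b,[nose(d,1.5+d*.05,1) for d in(12,15,18,21,24)])
E
```

```text
time: 13.57
ee_pos: [0.524, 0.1947, 0.1049]
eef_rot: [0.785, 0.611, 0.063, 0.081]
ft_force: [2.9, -0.9, -2.3]
width: 0.0144
t13.57 p [0.524  0.1947 0.1049] yaw -14.22 pitch -11.76 roll -0.00 F [ 2.9 -0.9 -2.3] w 0.0144 q [-0.59  0.17  0.07  1.94  0.17  0.89  0.7 ]
[ 0.4  2.  -1.6] [-0.0026  0.0001 -0.0001]
[ 0.4  4.3 -1.9] [ 0.0236  0.0001 -0.0001]
[ 0.4  6.5 -2. ] [ 0.0498  0.0001 -0.0001]
[ 0.4  8.5 -1.8] [ 0.0759  0.0001 -0.0001]
[ 0.4 10.2 -1.5] [ 1.021e-01  0.000e+00 -1.000e-04]
-- [0.534 0.193 0.108]
```

```bash

python3 -m crank '[{"x":0,"y":0.0023,"z":-0.0006,"ax":0.026,"ay":0,"az":0,"claw":1},{"x":0,"y":0.0045,"z":-0.001,"ax":0.052,"ay":0,"az":0,"claw":1},{"x":0,"y":0.0065,"z":-0.0008,"ax":0.079,"ay":0,"az":0,"claw":1},{"x":0,"y":0.0083,"z":-0.0005,"ax":0.105,"ay":0,"az":0,"claw":1},{"x":0,"y":0.01,"z":0,"ax":0.131,"ay":0,"az":0,"claw":1}]'
python3 - <<'E'
from plan import *
st();s=r.read_state();b=(s['ee_pos'],R.from_quat(s['eef_rot']))
b=show(b,[nose(d,1.5+d*.05,1) for d in(27,30,33,36,39)])
E
```

```text
time: 13.98
ee_pos: [0.5331, 0.1924, 0.1066]
eef_rot: [0.789, 0.614, -0.018, -0.022]
ft_force: [0.4, 0.0, -2.4]
width: 0.0147
t13.98 p [0.5331 0.1924 0.1066] yaw -14.23 pitch 3.29 roll -0.04 F [ 0.4  0.  -2.4] w 0.0147 q [-0.47  0.33  0.08  1.72 -0.06  1.14  0.95]
[ 0.4  1.9 -1.8] [-0.0031  0.0003 -0.0003]
[ 0.4  3.4 -1.4] [ 0.0231  0.0003 -0.0003]
[ 0.5  4.8 -0.9] [ 0.0493  0.0003 -0.0003]
[ 0.5  6.1 -0. ] [ 0.0754  0.0003 -0.0003]
[0.5 7.2 1. ] [ 0.1016  0.0003 -0.0003]
-- [0.54  0.191 0.105]
```

```bash

python3 -m crank '[{"x":0,"y":0.0015,"z":-0.0006,"ax":0.026,"ay":0,"az":0,"claw":1},{"x":0,"y":0.003,"z":-0.0005,"ax":0.052,"ay":0,"az":0,"claw":1},{"x":0,"y":0.0042,"z":0.0003,"ax":0.079,"ay":0,"az":0,"claw":1},{"x":0,"y":0.0053,"z":0.0014,"ax":0.105,"ay":0,"az":0,"claw":1},{"x":0,"y":0.0063,"z":0.0027,"ax":0.131,"ay":0,"az":0,"claw":1}]'
python3 -m crank '[{"x":0,"y":0.0008,"z":0.0006,"ax":0.018,"ay":0,"az":0,"claw":1},{"x":0,"y":0.0016,"z":0.0015,"ax":0.035,"ay":0,"az":0,"claw":1},{"x":0,"y":0.0016,"z":0.0015,"ax":0.035,"ay":0,"az":0,"claw":1},{"x":0,"y":0.0016,"z":0.0015,"ax":0.035,"ay":0,"az":0,"claw":1},{"x":0,"y":0.0016,"z":0.0015,"ax":0.035,"ay":0,"az":0,"claw":1}]'
python3 - <<'E'
from plan import *
st();s=r.read_state();b=(s['ee_pos'],R.from_quat(s['eef_rot']))
b=show(b,[nose(46,3.8,1)])
w=snap('wrist','w8')
cv2.imwrite('pics/m8.png',cv2.resize(w['color'][20:220,130:400],(540,400),interpolation=cv2.INTER_CUBIC))
E
```

```text
time: 14.4
ee_pos: [0.5389, 0.1909, 0.1033]
eef_rot: [0.779, 0.606, -0.098, -0.125]
ft_force: [-0.2, 0.4, -2.5]
width: 0.0145
time: 14.82
ee_pos: [0.5401, 0.191, 0.1019]
eef_rot: [0.775, 0.603, -0.118, -0.151]
ft_force: [-0.7, 0.3, -2.0]
width: 0.0144
t14.82 p [0.5401 0.191  0.1019] yaw -14.22 pitch 22.10 roll -0.03 F [-0.7  0.3 -2. ] w 0.0144 q [-0.35  0.57  0.07  1.44 -0.23  1.47  1.1 ]
[ 0.1  1.8 -0.4] [-0.0014  0.0002 -0.0002]
-- [0.542 0.191 0.102]
```

View pics/m8.png

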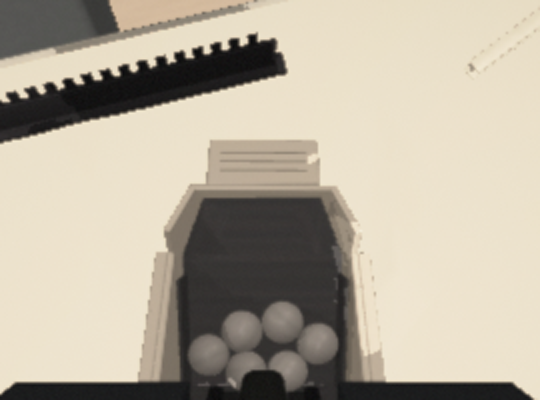

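```bash
cat >> plan.py <<'E'
J=np.array([.481,.389])
def jar(pitch,zn,back=18,yaw=-50):
    S=R.from_euler('ZY',[yaw,pitch],degrees=True); h=np.array([np.cos(np.radians(yaw)),np.sin(np.radians(yaw))])
    N=np.r_[J+h*back/1000,zn/1000]
    return N+S.apply(np.array([66,0,59])/1000),tool(yaw,pitch)
E
python3 - <<'E'
from plan import *
s=r.read_state();b=(s['ee_pos'],R.from_quat(s['eef_rot']))
up=lambda z:(b[0]+[0,0,z],b[1])
e=show(b,[up(.01),up(.03),up(.055),up(.08),up(.11)])
t=jar(22,183)
from scipy.spatial.transform import Slerp
sl=Slerp([0,1],R.concatenate([e[1],t[1]]))
mid=lambda f:(e[0]+f*(t[0]-e[0]),sl(f))
a=show(e,[mid(f) for f in(.06,.16,.28,.4,.5)])
a=show(a,[mid(f) for f in(.6,.72,.84,.94,1)])
a=show(a,[jar(22,z) for z in(175,160,145,130,120)])
E
```

```text
[-0.  -3.8 -9.3] [0. 0. 0.]
[ -0.  -11.3 -27.8] [0. 0. 0.]
[ -0.  -20.7 -51. ] [0. 0. 0.]
[ -0.  -30.1 -74.1] [0. 0. 0.]
[  -0.   -41.4 -101.9] [0. 0. 0.]
-- [0.54  0.191 0.212]
[ 7.1 -1.3  0.5] [-0.      0.007   0.0174]
[18.9 -3.6  1.3] [-0.0001  0.0188  0.0463]
[33.1 -6.2  2.3] [-0.0002  0.0329  0.0811]
[47.2 -8.9  3.3] [-0.0003  0.0469  0.1158]
[ 59.  -11.1   4.1] [-0.0003  0.0587  0.1448]
-- [0.543 0.251 0.213]
[10.5 -5.5  2.1] [-0.0001  0.0117  0.029 ]
[ 23.1 -12.1   4.7] [-0.0001  0.0258  0.0637]
[ 35.7 -18.6   7.3] [-0.0002  0.0399  0.0985]
[ 46.2 -24.1   9.4] [-0.0003  0.0516  0.1274]
[ 52.5 -27.4  10.7] [-0.0003  0.0587  0.1448]
-- [0.546 0.311 0.213]
[0.  3.  7.4] [-0.  0.  0.]
[ 0.   8.6 21.3] [-0.  0.  0.]
[ 0.  14.2 35.2] [-0.  0.  0.]
[ 0.  19.9 49.1] [-0.  0.  0.]
[ 0.  23.6 58.4] [-0.  0.  0.]
-- [0.546 0.311 0.15 ]
```

```bash

python3 -m crank '[{"x":0,"y":-0.004,"z":-0.009,"ax":0,"ay":0,"az":0,"claw":1},{"x":0,"y":-0.011,"z":-0.028,"ax":0,"ay":0,"az":0,"claw":1},{"x":0,"y":-0.021,"z":-0.051,"ax":0,"ay":0,"az":0,"claw":1},{"x":0,"y":-0.03,"z":-0.074,"ax":0,"ay":0,"az":0,"claw":1},{"x":0,"y":-0.041,"z":-0.102,"ax":0,"ay":0,"az":0,"claw":1}]'
python3 -m crank '[{"x":0.007,"y":-0.001,"z":0,"ax":0,"ay":0.007,"az":0.017,"claw":1},{"x":0.019,"y":-0.004,"z":0.001,"ax":0,"ay":0.019,"az":0.046,"claw":1},{"x":0.033,"y":-0.006,"z":0.002,"ax":0,"ay":0.033,"az":0.081,"claw":1},{"x":0.047,"y":-0.009,"z":0.003,"ax":0,"ay":0.047,"az":0.116,"claw":1},{"x":0.059,"y":-0.011,"z":0.004,"ax":0,"ay":0.059,"az":0.145,"claw":1}]'
python3 -m crank '[{"x":0.01,"y":-0.005,"z":0.002,"ax":0,"ay":0.012,"az":0.029,"claw":1},{"x":0.023,"y":-0.012,"z":0.005,"ax":0,"ay":0.026,"az":0.064,"claw":1},{"x":0.036,"y":-0.019,"z":0.007,"ax":0,"ay":0.04,"az":0.098,"claw":1},{"x":0.046,"y":-0.024,"z":0.009,"ax":0,"ay":0.052,"az":0.127,"claw":1},{"x":0.052,"y":-0.027,"z":0.011,"ax":0,"ay":0.059,"az":0.145,"claw":1}]'
python3 - <<'E'
from plan import *
st();s=r.read_state();b=(s['ee_pos'],R.from_quat(s['eef_rot']))
w=snap('wrist','w9');snap('scene','s9');snap('top','t9')
show(b,[jar(22,183)])
# jar rim in wrist view: predicted ring
a=np.linspace(0,2*np.pi,9)[:-1]
print(proj(w,np.c_[J[0]+.046*np.cos(a),J[1]+.046*np.sin(a),np.full(8,.068)]).round(0).tolist())
E
```

```text
time: 15.28
ee_pos: [0.5402, 0.1908, 0.2137]
eef_rot: [0.774, 0.603, -0.118, -0.151]
ft_force: [0.3, 0.4, -2.7]
width: 0.0146
time: 15.7
ee_pos: [0.5439, 0.2518, 0.2139]
eef_rot: [0.86, 0.473, -0.092, -0.168]
ft_force: [0.5, 0.3, -2.3]
width: 0.0147
time: 16.12
ee_pos: [0.5465, 0.3118, 0.2141]
eef_rot: [0.923, 0.334, -0.064, -0.181]
ft_force: [-0.8, 0.9, -2.1]
width: 0.0144
t16.12 p [0.5465 0.3118 0.2141] yaw -50.18 pitch 22.12 roll 0.10 F [-0.8  0.9 -2.1] w 0.0144 q [-0.48  0.44  0.12  1.4  -0.42  1.45  0.41]
[-0.6  0.5  1. ] [-0.001  -0.0015 -0.0014]
-- [0.546 0.311 0.213]
[[291.0, 167.0], [300.0, 139.0], [285.0, 113.0], [257.0, 105.0], [231.0, 118.0], [221.0, 146.0], [235.0, 172.0], [264.0, 181.0]]
```

```bash
python3 - <<'E'
from plan import *
w=load('w9');im=cv2.resize(w['color'][60:230,130:400],(810,510),interpolation=cv2.INTER_CUBIC)[:,:800].copy()
a=np.linspace(0,2*np.pi,25)
for q in proj(w,np.c_[J[0]+.046*np.cos(a),J[1]+.046*np.sin(a),np.full(25,.068)]):
    cv2.circle(im,tuple(((q-[130,60])*3+1).round().astype(int).tolist()),2,(0,200,0),-1)
cv2.imwrite('pics/m9.png',im)
E
```

```text
(no output)
```

View pics/m9.png

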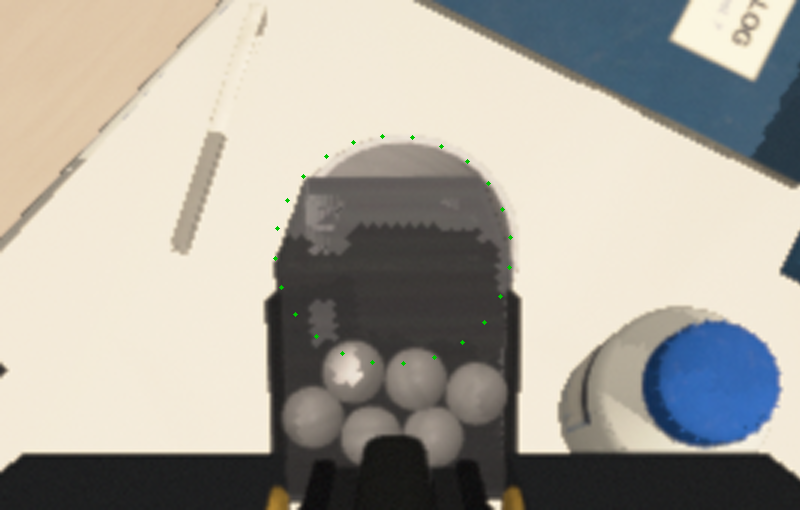

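```bash
sed -i 's/^J=.*/J=np.array([.483,.3905])/' plan.py; python3 - <<'E'
from plan import *
s=r.read_state();b=(s['ee_pos'],R.from_quat(s['eef_rot']))
b=show(b,[jar(22,z) for z in(175,160,145,130,120)])
b=show(b,[jar(*z) for z in((16,114),(10,107),(5,101),(0,96),(0,96))])
b=show(b,[jar(*z) for z in((-7,90),(-14,84),(-21,80),(-28,78),(-35,77))])
b=show(b,[jar(*z) for z in((-42,76),(-49,75),(-56,75),(-60,75),(-60,75))])
E
```

```text
[2.7 2.5 8.2] [-0.0008 -0.0003  0.0004]
[ 2.7  8.2 22.1] [-0.0008 -0.0003  0.0004]
[ 2.7 13.8 36. ] [-0.0008 -0.0003  0.0004]
[ 2.7 19.5 49.9] [-0.0008 -0.0003  0.0004]
[ 2.7 23.2 59.2] [-0.0008 -0.0003  0.0004]
-- [0.548 0.313 0.15 ]
[-0.  -4.3 -1. ] [-0.0524  0.     -0.    ]
[-0.  -8.8 -0.4] [-0.1047  0.      0.    ]
[ -0.  -13.    0.9] [-0.1484 -0.     -0.    ]
[ -0.  -17.9   1.8] [-0.192 -0.     0.   ]
[ -0.  -17.9   1.8] [-0.192 -0.     0.   ]
-- [0.537 0.326 0.155]
[ 0.  -7.7 -1.6] [-0.0611  0.      0.    ]
[  0.  -16.2  -2.2] [-0.1222 -0.      0.    ]
[  0.  -25.5  -3.7] [-0.1833  0.     -0.    ]
[  0.  -35.4  -6.1] [-0.2443  0.     -0.    ]
[  0.  -45.8  -8.2] [-0.3054  0.     -0.    ]
-- [0.508 0.361 0.163]
[-0.  -8.3 -6.8] [-0.0611  0.      0.    ]
[ -0.  -17.4 -12.6] [-0.1222 -0.      0.    ]
[ -0.  -26.7 -18.1] [-0.1833 -0.      0.    ]
[ -0.  -32.3 -20.7] [-0.2182 -0.      0.    ]
[ -0.  -32.3 -20.7] [-0.2182 -0.      0.    ]
-- [0.483 0.391 0.162]
```

```bash

python3 -m crank '[{"x":0.0027,"y":0.0025,"z":0.008,"ax":0,"ay":0,"az":0,"claw":1},{"x":0.0027,"y":0.008,"z":0.022,"ax":0,"ay":0,"az":0,"claw":1},{"x":0.0027,"y":0.014,"z":0.036,"ax":0,"ay":0,"az":0,"claw":1},{"x":0.0027,"y":0.0195,"z":0.05,"ax":0,"ay":0,"az":0,"claw":1},{"x":0.0027,"y":0.023,"z":0.059,"ax":0,"ay":0,"az":0,"claw":1}]'
python3 -m crank '[{"x":0,"y":-0.0043,"z":-0.001,"ax":-0.052,"ay":0,"az":0,"claw":1},{"x":0,"y":-0.009,"z":0,"ax":-0.105,"ay":0,"az":0,"claw":1},{"x":0,"y":-0.013,"z":0.001,"ax":-0.148,"ay":0,"az":0,"claw":1},{"x":0,"y":-0.018,"z":0.002,"ax":-0.192,"ay":0,"az":0,"claw":1},{"x":0,"y":-0.018,"z":0.002,"ax":-0.192,"ay":0,"az":0,"claw":1}]'
python3 - <<'E'
from plan import *
st();s=r.read_state();b=(s['ee_pos'],R.from_quat(s['eef_rot']))
b=show(b,[jar(0,96)])
E
```

```text
time: 16.68
ee_pos: [0.5483, 0.3118, 0.1471]
eef_rot: [0.923, 0.335, -0.066, -0.18]
ft_force: [0.6, -0.0, -2.1]
width: 0.0147
time: 17.1
ee_pos: [0.5342, 0.3316, 0.1547]
eef_rot: [0.938, 0.345, 0.001, -0.0]
ft_force: [-0.7, 2.2, -2.5]
width: 0.0147
t17.10 p [0.5342 0.3316 0.1547] yaw -49.58 pitch 0.01 roll 0.08 F [-0.7  2.2 -2.5] w 0.0147 q [-0.75  0.38  0.16  1.55 -0.06  1.22  0.12]
[-1.4  6.  -0.3] [-0.0001 -0.0007  0.0037]
-- [0.537 0.326 0.155]
```

```bash

python3 -m crank '[{"x":0,"y":-0.006,"z":-0.0016,"ax":-0.061,"ay":0,"az":0,"claw":1},{"x":0,"y":-0.014,"z":-0.002,"ax":-0.122,"ay":0,"az":0,"claw":1},{"x":0,"y":-0.023,"z":-0.004,"ax":-0.183,"ay":0,"az":0,"claw":1},{"x":0,"y":-0.033,"z":-0.006,"ax":-0.244,"ay":0,"az":0,"claw":1},{"x":0,"y":-0.044,"z":-0.008,"ax":-0.305,"ay":0,"az":0,"claw":1}]'
python3 -m crank '[{"x":0,"y":-0.008,"z":-0.007,"ax":-0.061,"ay":0,"az":0,"claw":1},{"x":0,"y":-0.017,"z":-0.0126,"ax":-0.122,"ay":0,"az":0,"claw":1},{"x":0,"y":-0.0265,"z":-0.018,"ax":-0.183,"ay":0,"az":0,"claw":1},{"x":0,"y":-0.032,"z":-0.0205,"ax":-0.218,"ay":0,"az":0,"claw":1},{"x":0,"y":-0.032,"z":-0.0205,"ax":-0.218,"ay":0,"az":0,"claw":1}]'
python3 - <<'E'
from plan import *
st();s=r.read_state();b=(s['ee_pos'],R.from_quat(s['eef_rot']))
b=show(b,[jar(-60,75)])
E
```

```text
time: 17.52
ee_pos: [0.5096, 0.3604, 0.1637]
eef_rot: [0.896, 0.325, 0.104, 0.283]
ft_force: [-1.0, -0.1, -2.3]
width: 0.0145
time: 17.93
ee_pos: [0.4811, 0.3916, 0.1562]
eef_rot: [0.812, 0.3, 0.169, 0.471]
ft_force: [-1.3, 0.3, -3.1]
width: 0.0146
t17.93 p [0.4811 0.3916 0.1562] yaw -48.91 pitch -60.00 roll -0.48 F [-1.3  0.3 -3.1] w 0.0146 q [-1.39  0.69  0.26  1.51  0.74  1.55 -0.69]
[ 0.7  5.7 -1. ] [0.     0.0002 0.0048]
-- [0.483 0.391 0.162]
```

```bash

python3 -m crank '[{"x":0,"y":0.002,"z":0,"ax":0,"ay":0,"az":0,"claw":1},{"x":0,"y":0.004,"z":0,"ax":0,"ay":0,"az":0,"claw":1},{"x":0,"y":0.005,"z":0,"ax":0,"ay":0,"az":0,"claw":1},{"x":0,"y":0.005,"z":0,"ax":0,"ay":0,"az":0,"claw":1},{"x":0,"y":0.005,"z":0,"ax":0,"ay":0,"az":0,"claw":1}]'
python3 - <<'E'
from plan import *
st()
snap('wrist','w10');snap('scene','s10');snap('top','t10')
E
```

```text
time: 18.35
ee_pos: [0.4876, 0.386, 0.1663]
eef_rot: [0.816, 0.294, 0.17, 0.468]
ft_force: [0.3, -0.4, -1.0]
width: 0.0144
t18.35 p [0.4876 0.386  0.1663] yaw -50.43 pitch -59.72 roll 0.11 F [ 0.3 -0.4 -1. ] w 0.0144 q [-1.39  0.67  0.27  1.51  0.74  1.55 -0.68]
```

```bash
python3 - <<'E'
from plan import *
s=r.read_state();b=(s['ee_pos'],R.from_quat(s['eef_rot']))
b=show(b,[jar(*z) for z in((-60,90),(-56,105),(-50,125),(-43,140),(-36,155))])
b=show(b,[jar(*z) for z in((-29,160),(-22,165),(-15,170),(-8,170),(-1,170))])
print(b[0]);e=b;t=(np.array([.4743,-.0133,.225]),tool(-16,0))
from scipy.spatial.transform import Slerp
sl=Slerp([0,1],R.concatenate([e[1],t[1]]))
mid=lambda f:(e[0]+f*(t[0]-e[0]),sl(f))
a=show(e,[mid(f) for f in(.06,.14,.23,.32,.41)])
a=show(a,[mid(f) for f in(.5,.59,.68,.77,.85)])
a=show(a,[mid(f) for f in(.92,.97,1)])
E
```

```text
[ -0.5   6.9 -10.3] [-0.002   0.001  -0.0009]
[ -0.4  23.9 -13.1] [ 0.0329  0.0009 -0.0009]
[ -0.4  46.5 -15.6] [ 0.0853  0.0009 -0.001 ]
[ -0.4  64.6 -13.7] [ 0.1463  0.0008 -0.001 ]
[ -0.3  81.5 -11.2] [ 0.2074  0.0008 -0.0011]
-- [0.507 0.362 0.242]
[-0.   9.6  4.4] [ 0.0611  0.     -0.    ]
[-0.  18.2  9.6] [ 0.1222 -0.      0.    ]
[-0.  25.6 15.4] [ 0.1833  0.     -0.    ]
[-0.  28.8 25.8] [ 0.2443 -0.      0.    ]
[-0.  30.7 36.4] [0.3054 0.     0.    ]
-- [0.536 0.327 0.23 ]
[0.53632582 0.32694876 0.23014287]
[-16.   13.2   0.5] [ 0.0005  0.0002 -0.0178]
[-37.3  30.9   1.3] [ 0.0012  0.0004 -0.0415]
[-61.2  50.8   2.1] [ 0.0019  0.0006 -0.0682]
[-85.2  70.6   2.9] [ 0.0027  0.0008 -0.0949]
[-109.2   90.5    3.7] [ 0.0035  0.0011 -0.1216]
-- [0.511 0.187 0.228]
[-28.   13.5   0.6] [ 0.0008  0.0002 -0.0267]
[-56.1  27.    1.3] [ 0.0015  0.0005 -0.0534]
[-84.1  40.5   1.9] [ 0.0023  0.0007 -0.0801]
[-112.2   54.     2.6] [ 0.003   0.0009 -0.1068]
[-137.1   66.     3.1] [ 0.0037  0.0011 -0.1305]
-- [0.484 0.038 0.226]
[-23.8   4.5   0.4] [ 0.0006  0.0002 -0.0208]
[-40.8   7.8   0.7] [ 0.001   0.0003 -0.0356]
[-51.    9.7   0.8] [ 0.0013  0.0004 -0.0445]
-- [ 0.474 -0.013  0.225]
```

```bash

python3 -m crank '[{"x":0,"y":0.007,"z":-0.01,"ax":0,"ay":0,"az":0,"claw":1},{"x":0,"y":0.024,"z":-0.013,"ax":0.033,"ay":0,"az":0,"claw":1},{"x":0,"y":0.0465,"z":-0.0155,"ax":0.085,"ay":0,"az":0,"claw":1},{"x":0,"y":0.0645,"z":-0.0135,"ax":0.146,"ay":0,"az":0,"claw":1},{"x":0,"y":0.0815,"z":-0.011,"ax":0.207,"ay":0,"az":0,"claw":1}]'
python3 -m crank '[{"x":0,"y":0.01,"z":0.004,"ax":0.061,"ay":0,"az":0,"claw":1},{"x":0,"y":0.018,"z":0.01,"ax":0.122,"ay":0,"az":0,"claw":1},{"x":0,"y":0.026,"z":0.015,"ax":0.183,"ay":0,"az":0,"claw":1},{"x":0,"y":0.029,"z":0.026,"ax":0.244,"ay":0,"az":0,"claw":1},{"x":0,"y":0.031,"z":0.036,"ax":0.305,"ay":0,"az":0,"claw":1}]'
python3 -m crank '[{"x":-0.016,"y":0.013,"z":0,"ax":0,"ay":0,"az":-0.018,"claw":1},{"x":-0.037,"y":0.031,"z":0.001,"ax":0.001,"ay":0,"az":-0.042,"claw":1},{"x":-0.061,"y":0.051,"z":0.002,"ax":0.002,"ay":0,"az":-0.068,"claw":1},{"x":-0.085,"y":0.071,"z":0.003,"ax":0.003,"ay":0,"az":-0.095,"claw":1},{"x":-0.109,"y":0.09,"z":0.003,"ax":0.003,"ay":0,"az":-0.122,"claw":1}]'
python3 -m crank '[{"x":-0.028,"y":0.0135,"z":0,"ax":0,"ay":0,"az":-0.027,"claw":1},{"x":-0.056,"y":0.027,"z":0.001,"ax":0.001,"ay":0,"az":-0.053,"claw":1},{"x":-0.084,"y":0.0405,"z":0.002,"ax":0.002,"ay":0,"az":-0.08,"claw":1},{"x":-0.112,"y":0.054,"z":0.002,"ax":0.003,"ay":0,"az":-0.107,"claw":1},{"x":-0.137,"y":0.066,"z":0.003,"ax":0.003,"ay":0,"az":-0.13,"claw":1}]'
python3 - <<'E'
from plan import *
st();s=r.read_state();b=(s['ee_pos'],R.from_quat(s['eef_rot']))
show(b,[(np.array([.4743,-.0133,.225]),tool(-16,0)),(np.array([.4743,-.0133,.09]),tool(-16,0))])
snap('top','t11');snap('scene','s11');w=snap('wrist','w11')
for f in('t10','t11'):
    g=load(f)['color'][190:230,145:187]; print(f,g.max(2).mean().round(1))
E
```

```text
time: 18.92
ee_pos: [0.5063, 0.3644, 0.2436]
eef_rot: [0.894, 0.326, 0.107, 0.288]
ft_force: [1.0, -0.4, -1.5]
width: 0.0146
time: 19.33
ee_pos: [0.5374, 0.3276, 0.2334]
eef_rot: [0.94, 0.342, 0.005, 0.006]
ft_force: [0.2, -0.1, -2.4]
width: 0.0146
time: 19.75
ee_pos: [0.51, 0.1866, 0.2297]
eef_rot: [0.891, 0.454, 0.001, 0.007]
ft_force: [0.6, 0.1, -0.3]
width: 0.0145
time: 20.17
ee_pos: [0.4825, 0.0368, 0.2285]
eef_rot: [0.824, 0.566, -0.001, 0.004]
ft_force: [0.7, -0.7, -1.5]
width: 0.0148
t20.17 p [0.4825 0.0368 0.2285] yaw -21.06 pitch -0.38 roll -0.36 F [ 0.7 -0.7 -1.5] w 0.0148 q [-0.53 -0.    0.36  1.83  0.01  1.31  1.03]
[-49.7  10.3   3.9] [ 0.0032  0.0033 -0.0441]
[-48.8   9.4 138.9] [ 0.0032  0.0033 -0.0441]
-- [ 0.474 -0.013  0.09 ]
t10 75.6
t11 103.6
```

```bash

python3 -m crank '[{"x":-0.02,"y":0.004,"z":0,"ax":0.001,"ay":0.001,"az":-0.02,"claw":1},{"x":-0.04,"y":0.008,"z":0.02,"ax":0.003,"ay":0.003,"az":-0.044,"claw":1},{"x":-0.049,"y":0.01,"z":0.05,"ax":0.003,"ay":0.003,"az":-0.044,"claw":1},{"x":-0.049,"y":0.01,"z":0.08,"ax":0.003,"ay":0.003,"az":-0.044,"claw":1},{"x":-0.049,"y":0.01,"z":0.11,"ax":0.003,"ay":0.003,"az":-0.044,"claw":1}]'
python3 -m crank '[{"x":0,"y":0,"z":0.01,"ax":0,"ay":0,"az":0,"claw":1},{"x":0,"y":0,"z":0.02,"ax":0,"ay":0,"az":0,"claw":1},{"x":0,"y":0,"z":0.025,"ax":0,"ay":0,"az":0,"claw":1},{"x":0,"y":0,"z":0.025,"ax":0,"ay":0,"az":0,"claw":1},{"x":0,"y":0,"z":0.025,"ax":0,"ay":0,"az":0,"claw":1}]'
python3 - <<'E'
from plan import *
st();s=r.read_state();b=(s['ee_pos'],R.from_quat(s['eef_rot']))
show(b,[(np.array([.4743,-.0133,.059]),tool(-16,0))])
E
```

```text
time: 20.73
ee_pos: [0.4754, -0.0109, 0.1175]
eef_rot: [0.8, 0.601, 0.0, 0.0]
ft_force: [0.9, 0.9, -1.0]
width: 0.0147
time: 21.15
ee_pos: [0.4758, -0.0111, 0.094]
eef_rot: [0.799, 0.601, 0.0, 0.001]
ft_force: [1.1, 0.8, -0.7]
width: 0.0145
t21.15 p [ 0.4758 -0.0111  0.094 ] yaw -16.16 pitch -0.07 roll -0.01 F [ 1.1  0.8 -0.7] w 0.0145 q [-0.46  0.12  0.41  2.02 -0.06  1.01  1.27]
[-2.6 -0.9 35. ] [ 0.0006  0.0001 -0.0014]
-- [ 0.474 -0.013  0.059]
```

```bash

python3 -m crank '[{"x":0,"y":0,"z":0.01,"ax":0,"ay":0,"az":0,"claw":1},{"x":0,"y":0,"z":0.02,"ax":0,"ay":0,"az":0,"claw":1},{"x":0,"y":0,"z":0.028,"ax":0,"ay":0,"az":0,"claw":1},{"x":0,"y":0,"z":0.032,"ax":0,"ay":0,"az":0,"claw":1},{"x":0,"y":0,"z":0.032,"ax":0,"ay":0,"az":0,"claw":1}]'
python3 -m crank '[{"x":0,"y":0,"z":0.0005,"ax":0,"ay":0,"az":0,"claw":1},{"x":0,"y":0,"z":0.001,"ax":0,"ay":0,"az":0,"claw":1},{"x":0,"y":0,"z":0.0015,"ax":0,"ay":0,"az":0,"claw":1},{"x":0,"y":0,"z":0.002,"ax":0,"ay":0,"az":0,"claw":1},{"x":0,"y":0,"z":0.0025,"ax":0,"ay":0,"az":0,"claw":1}]'

```

```text
time: 21.57
ee_pos: [0.4741, -0.0116, 0.0596]
eef_rot: [0.8, 0.6, -0.001, -0.0]
ft_force: [-0.3, -0.2, -1.7]
width: 0.0146
time: 21.98
ee_pos: [0.4753, -0.0115, 0.0587]
eef_rot: [0.8, 0.6, -0.0, 0.0]
ft_force: [0.8, -0.3, 1.7]
width: 0.0149
```

Contact at about the original height; open moderately, then rise straight up.

```bash

python3 -m crank '[{"x":0,"y":0,"z":0,"ax":0,"ay":0,"az":0,"claw":-0.2},{"x":0,"y":0,"z":0,"ax":0,"ay":0,"az":0,"claw":-0.2},{"x":0,"y":0,"z":0,"ax":0,"ay":0,"az":0,"claw":-0.2},{"x":0,"y":0,"z":0,"ax":0,"ay":0,"az":0,"claw":-0.2},{"x":0,"y":0,"z":0,"ax":0,"ay":0,"az":0,"claw":-0.2}]'
python3 -m crank '[{"x":0,"y":0,"z":0,"ax":0,"ay":0,"az":0,"claw":-0.2},{"x":0,"y":0,"z":-0.01,"ax":0,"ay":0,"az":0,"claw":-0.2},{"x":0,"y":0,"z":-0.03,"ax":0,"ay":0,"az":0,"claw":-0.2},{"x":0,"y":0,"z":-0.06,"ax":0,"ay":0,"az":0,"claw":-0.2},{"x":0,"y":0,"z":-0.1,"ax":0,"ay":0,"az":0,"claw":-0.2}]'
python3 -m crank '[{"x":-0.01,"y":0,"z":-0.02,"ax":0,"ay":0,"az":0,"claw":-0.2},{"x":-0.04,"y":0,"z":-0.06,"ax":0,"ay":0,"az":0,"claw":-0.2},{"x":-0.07,"y":0,"z":-0.08,"ax":0,"ay":0,"az":0,"claw":-0.2},{"x":-0.1,"y":0,"z":-0.08,"ax":0,"ay":0,"az":0,"claw":-0.2},{"x":-0.12,"y":0,"z":-0.08,"ax":0,"ay":0,"az":0,"claw":-0.2}]'
python3 - <<'E'
from plan import *
st()
c=snap('top','t12');s=snap('scene','s12')
im=np.zeros((600,800,3),np.uint8)
im[:300,:400]=cv2.resize(c['color'][180:240,135:215],(400,300),interpolation=cv2.INTER_CUBIC)
im[:300,400:]=cv2.resize(c['color'][130:265,195:375],(400,300),interpolation=cv2.INTER_CUBIC)
im[300:]=cv2.resize(s['color'][170:320,100:500],(800,300),interpolation=cv2.INTER_CUBIC)
cv2.imwrite('pics/m12.png',im)
E
```

```text
time: 22.4
ee_pos: [0.475, -0.0114, 0.0584]
eef_rot: [0.8, 0.601, -0.0, 0.0]
ft_force: [0.2, 0.4, 0.2]
width: 0.0398
time: 22.82
ee_pos: [0.4734, -0.0117, 0.1585]
eef_rot: [0.8, 0.6, -0.002, -0.0]
ft_force: [0.8, 1.0, 0.1]
width: 0.0515
time: 23.23
ee_pos: [0.4413, -0.1299, 0.2413]
eef_rot: [0.8, 0.599, 0.001, 0.001]
ft_force: [0.1, -0.3, -1.6]
width: 0.0523
t23.23 p [ 0.4413 -0.1299  0.2413] yaw -16.35 pitch -0.22 roll 0.02 F [ 0.1 -0.3 -1.6] w 0.0523 q [-0.37 -0.09  0.53  1.87  0.04  1.34  1.44]
```

View pics/m12.png

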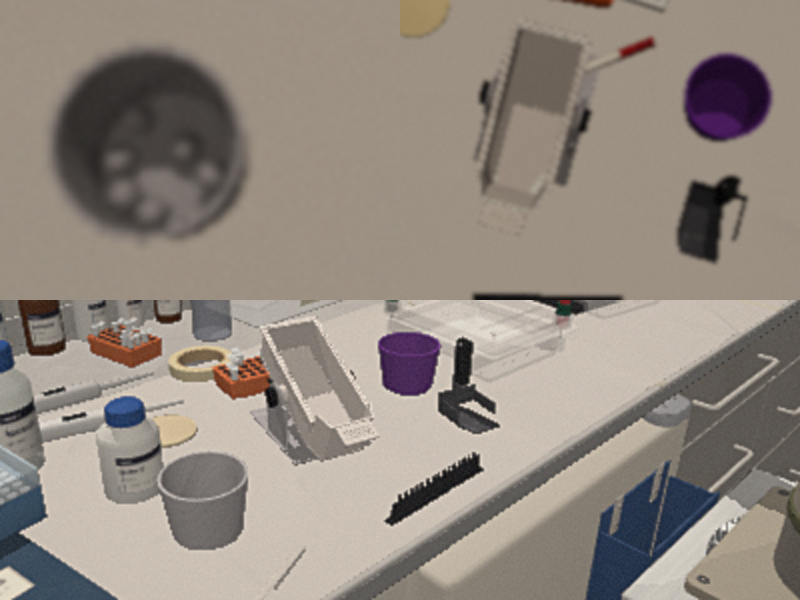

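```bash
python3 - <<'E'
from plan import *
a=load('t0')['color'];c=load('t12')['color']
d=cv2.absdiff(cv2.GaussianBlur(a,(3,3),0),cv2.GaussianBlur(c,(3,3),0)).max(2)
n,l,s,cen=cv2.connectedComponentsWithStats((d>30).astype(np.uint8))
for i in range(1,n):
    if s[i,4]>5: print(s[i].tolist(),onz(load('t0'),*cen[i],0)[:2].round(3))
# jar interior: local contrast, grey rows before/after
g=cv2.cvtColor(c,cv2.COLOR_BGR2GRAY)[195:226,146:184];g0=cv2.cvtColor(a,cv2.COLOR_BGR2GRAY)[195:226,146:184]
print('after-before');
for r_ in (g.astype(int)-g0)[::1]: print(' '.join('%3d'%x for x in r_))
E
```

```text
[381, 137, 131, 247, 12142] [ 0.443 -0.332]
[250, 138, 29, 12, 182] [0.659 0.165]
[243, 143, 6, 18, 33] [0.638 0.21 ]
[253, 150, 5, 6, 16] [0.637 0.185]
[242, 158, 31, 29, 342] [0.591 0.179]
[263, 180, 3, 4, 12] [0.563 0.163]
[242, 189, 5, 8, 30] [0.534 0.211]
[256, 193, 6, 8, 42] [0.526 0.176]
[232, 194, 19, 29, 175] [0.488 0.222]
[337, 209, 9, 6, 23] [ 0.494 -0.022]
[346, 211, 4, 5, 14] [ 0.489 -0.04 ]
[175, 213, 3, 3, 6] [0.477 0.374]
[320, 212, 8, 27, 42] [0.464 0.019]
[453, 212, 4, 6, 13] [ 0.491 -0.296]
[159, 219, 4, 5, 14] [0.459 0.411]
[340, 219, 7, 5, 19] [ 0.47  -0.029]
[351, 220, 2, 4, 6] [ 0.47  -0.049]
[348, 227, 3, 7, 9] [ 0.449 -0.043]
[0, 269, 132, 115, 5369] [0.203 0.662]
[359, 362, 43, 22, 859] [ 0.126 -0.108]
after-before
  5   4   4   5   2   4   3   2   3   2   3   2   3   1   4   2   4   2   1   3   1   0   3   2   2   4   3   3   1   3   4   4   7   7   6   5   5   6
  8   7   5   4   4   4   3   2   1   4   0   4   2   3   2   2   3   3   3   3   1   1   4   3   3   2   5   2   4   2   3   3   3   6   5   6   6   6
  4   5   5   3   5   3   1   3   2   3   0  
[... 3662 characters left out ...]
 -48 -30 -10   1   3  -9 -21 -22 -13  -1   3   5   3  -3  -9  -8  -3   4   3   2   3   5   2
  6   5   4   5   4   5   3   3   3   4   1  -2 -17 -36 -49 -48 -29 -12  -3  -4 -15 -30 -33 -16   0   5   5   5   4   3   2   4   5   4   4   4   6   6
  5   6   4   4   6   4   4   4   2   2   4   3  -9 -21 -32 -37 -31 -19 -13 -17 -29 -40 -33 -12  -1   2   6   5   5   4   5   4   2   4   6   6   7   5
  5   7   3   6   6   5   6   4   6   3   5   4   1  -2 -11 -18 -22 -23 -26 -33 -41 -42 -25  -6   1   6   4   6   4   4   5   3   4   4   6   5   5   6
  6   6   5   4   5   4   7   5   5   3   5   5   6   5   2  -1  -6 -12 -19 -28 -30 -29 -15  -3   7   3   5   5   4   5   3   7   3   7   6   6   5   6
```

```bash
python3 - <<'E'
from plan import *
for f in('w9','w11'):
    g=cv2.cvtColor(load(f)['color'],cv2.COLOR_BGR2GRAY)[165:210,225:300]; print(f,(g>95).mean().round(3))
from bench import close_job
st();print(close_job())
E
```

```text
w9 0.479
w11 0.0
t23.33 p [ 0.4406 -0.1303  0.2399] yaw -16.53 pitch -0.10 roll -0.01 F [0.1 0.6 0.3] w 0.0524 q [-0.37 -0.08  0.53  1.88  0.04  1.34  1.43]
the job is handed in; nothing more can be done
None
```

I pressed the tray down to its stop, scooped all six balls out of the front corner in one pass, and tipped them into the steel jar. I then put the scoop back flat about 2 mm from where it started and handed the job in at 23.3 s.

**Last checks:**
- **Tray:** the last pictures show it empty and still tipped.
- **Scoop:** it came down at its original height and stands upright. A numeric check of the wrist picture taken after tipping shows it empty, and the tool force had dropped back to the scoop's own weight.
- **Jar:** it is upright and where it was. Five balls show clearly in it. The sixth shows only as a dim blob in the jar's shadow, so I could not see it clearly. All six were in the scoop just before tipping, and none showed in the tray, in the scoop or on the bench afterwards.
- **Other objects:** comparing the first and last top pictures shows no change at the bottle, comb, petri dish or tweezers.

**What did not go as planned:** I pressed the tab past its stop, and the wrist force peaked at about 96 N. That is under the 120 N limit and was taken on the fingertips. My first tray position from the top camera also disagreed with the wrist camera by about 3 mm sideways. I used the wrist camera's value, and the scoop went into the tray without catching its walls.

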